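# Load the knob tumbler and press its start plunger

### The job

Tip all six wooden knobs out of the scoop into the tumbler's bowl and stand the empty scoop upright back on the bench. Then press the start pedestal's spring plunger all the way down to its stop, without forcing it, keep it down for a good second, and let it come back up. Do not touch the wet white panel, and do not push the other things on the bench about.

Things in the scene. Friction and masses are not known exactly. Their poses are not given: they have to be found in the camera images.
- tumbler: Grey round vibratory tumbler with an open bowl on top, fixed to the bench at the left or the right. Origin on its axis at bench level; z up. The bowl's rim is 190 mm across and 125 mm above the bench, wall 5 mm; its floor is 53 mm above the bench, 142 mm across, with a small steel cone, 22 mm high, in the middle.
- bowl_floor (a point): Centre of the tumbler bowl's inner floor, 53 mm above the bench, on the bowl's axis.
- pedestal: Grey start pedestal fixed at the other side: base 130 x 120 mm, a block with a sloping top, and a spring plunger with a black disc-shaped head. Origin under the base's centre, z up, front = its own -x. The plunger's axis leans 30 degrees from vertical towards the front: in this frame the head points along (-0.5, 0, 0.866); pressing goes the other way.
- collar (a point): Centre of the top of the fixed steel collar (48 mm across) on the plunger's axis. The head (64 mm across, 18 mm thick, flat) has its top, when up, 60 to 90 mm from this point along that axis: the stem is screwed to a different height each time, which is not reported and shifts the stop too. Find it by touch or sight.
- plunger (a joint): How far the plunger is pushed in, in m: 0 up, 0.024 on its stop. The spring takes about 4 N to start moving and 10 to 11 N just before the stop; it returns by itself when let go.
- buffer (a joint): How far the rubber buffer under the plunger's stem is crushed, in m: 0 at rest and in a normal press; it begins to give when the plunger is pushed on its stop with over about 10 N (8 N per mm), and it is harmed beyond 0.0035 (about 36 N).
- scoop: Aluminium scoop: a conical cup with a straight wooden handle, loose, upright on the bench, the six knobs in it. Origin under the cup's centre; z up. Cup 62 mm high, 90 mm across at the rim, 48 mm at the foot, wall 3 mm. The handle points along +x: a bar 12 mm wide (y), 16 mm high, its axis 50 mm above the foot; free to grip from 60 to 135 mm from the cup's axis.
- knob0: Turned wooden cabinet knob, one of six alike: a 25 mm ball with a short 13 mm stub, 14 g. Origin at the ball's centre. At the start it lies in the scoop.
- knob1: Turned wooden cabinet knob, one of six alike: a 25 mm ball with a short 13 mm stub, 14 g. Origin at the ball's centre. At the start it lies in the scoop.
- knob2: Turned wooden cabinet knob, one of six alike: a 25 mm ball with a short 13 mm stub, 14 g. Origin at the ball's centre. At the start it lies in the scoop.
- knob3: Turned wooden cabinet knob, one of six alike: a 25 mm ball with a short 13 mm stub, 14 g. Origin at the ball's centre. At the start it lies in the scoop.
- knob4: Turned wooden cabinet knob, one of six alike: a 25 mm ball with a short 13 mm stub, 14 g. Origin at the ball's centre. At the start it lies in the scoop.
- knob5: Turned wooden cabinet knob, one of six alike: a 25 mm ball with a short 13 mm stub, 14 g. Origin at the ball's centre. At the start it lies in the scoop.
- tape: Bystander: roll of masking tape with a cardboard core, lying flat: 84 mm across, 24 mm high. Origin at its underside.
- sandblock: Bystander: cork sanding block, 100 x 55 x 35 mm. Origin at its underside.
- jar: Bystander: closed glass jar, 60 mm across, 85 mm high. Origin at its underside.
- tin: Bystander: closed paint tin, fixed, 100 mm across, 120 mm high. Origin at its underside.
- brush: Bystander: flat paint brush, 205 mm, lying on the bench. Origin at its underside.
- roller: Bystander: small paint roller, fixed, 110 mm fabric sleeve (40 mm thick) with a wire frame and a wooden grip. Origin at its underside.
- panel: Bystander: freshly painted white drawer front, 340 x 120 mm, 18 mm thick, lying flat at the far side of the bench; it must not be touched. Origin under its centre.
There are look-alikes about, which are no part of the job. Leave any green look-alike of the scoop alone.

How it is judged:
By the outcome, as a careful person would: the job done as asked, in the order asked, and still so for the second after the job is handed in, with the robot touching nothing.
It also fails if it takes over 70 s, if anything falls off the work surface, if the arm or the gripper's body presses on something with over 40 N, if the wrist force passes 120 N, or if a joint passes its speed limit or range.

### The arm

A 7-joint arm with a two-finger parallel gripper is mounted at the origin on the work surface. World frame = base frame: x ahead of the robot, y to its left, z up, the work surface at z = 0. Lengths are in m, angles in rad, forces in N, time in s.
With the tool pointing down it reaches from about 0.4 to 0.925 m from the base axis. Payload 4.1 kg.
Tool frame: the origin (TCP) lies between the finger pads; the fingertips stand 22 mm ahead of it and the grasp point (between the pads) lies 3 mm ahead of it; z points along the fingers, y is the line along which they close (so a half turn about z gives the same grasp; the last joint's range is limited). The gripper opens to 85 mm and grips with 20 to 120 N. Pads are 22 mm wide; open, the fingers measure 114 mm over their backs; the gripper's body (76 mm by 85 mm) begins 54 mm behind the grasp point. The pads swing forward as they close: fully open they stand 13 mm farther back than shut.
Start: joints at [1.141, 0.398, 0.045, 1.537, -0.019, 1.207, -0.051], TCP at [0.211, -0.615, 0.231] pointing down, gripper open.
Joint ranges: [-2.82, 2.82], [-0.49, 2.23], [-1.37, 1.46], [0, 2.46], [-1.36, 4.5], [0.23, 2], [-2.94, 2.94]. Speed limits (rad/s): [2.57, 2.57, 3.14, 3.14, 3.14, 3.14, 3.14].

### API

Orientations are given as a 3x3 rotation matrix whose columns are the frame's x, y, z axes.
In Python, from rig import ctrl gives the robot as it stands.
- The arm moves only by the tool arm_command, never from a script. Its argument "moves" is a list that holds one entry, the list of rows, each a list of 7 numbers: the shift along the tool's x, y, z in m, then the turn, a rotation vector about the tool's x, y, z in rad, then the closure, from 0 (fully open) to 1 (shut). In form: [[[tx, ty, tz, rx, ry, rz, hand], ...]]. A call has 1 to 8 rows; each row is the pose to reach, as a shift and turn from the pose commanded when the call began, along the tool's axes at that moment; what a row does not reach only later rows make up. A row lasts 1/12 s, in which the tool goes at most 41.7 mm and 7.16 degrees, less where a joint would pass 70% of its speed; a pose out of reach is approached as far as the arm can. A call with a gripper value outside its range is refused whole. The fingers move at their own pace and stop on an object; "newtons" is the grip in N (left out, the last holds). Time passes only in rows, so rows that repeat a pose let the fingers close. It gives the time, the measured TCP pose, the force, the opening and the grip force at its end, in the units of the state.
- ctrl.state(): the state, without advancing time (a new reading comes with each control period).
- ctrl.capture(name): name is "scene" or "top" or "wrist"; returns a dict with "pixels" (384x512x3 uint8, red, green, blue), "depth" (384x512 float32, m along the optical axis (not along the pixel's ray), 0 where there is no reading), "fx", "fy", "cx", "cy" (pixels), "world_from_camera" (4x4, takes a point from camera to world coordinates). Camera axes: x right, y down, z forward; pixel columns grow to the right and rows downward; lengths in m; the calibration is good to about 2 mm. A picture is of the moment at which its call begins.
- ctrl.finish_job(): hands the job in; it is judged then, once.
Trained networks look in the newest picture that a camera, given by its name, has taken for a name from the list of things; names that differ only in an ending like _2 or _b are one class to them, and where a whole thing is asked for, a point or a joint stands for the part that bears it (a point fixed in the world has none). Each returns a list of dicts, best first, with "conf" (0 to 1); they miss things now and then, are a little off and sometimes report something else, mostly with a low value. They report only what shows in the picture. A call takes as long as a camera call. They do not tell look-alikes from the thing itself.
- ctrl.look_for(camera, query): "point" ([column, row] in pixels, amid what is visible of it).
- ctrl.trace(camera, query): "mask" (384x512 bool, what is visible of it) and "point" ([column, row] in pixels, amid what is visible of it).
The state is a dict: "time": time; "joint_positions": joint angles; "joint_velocities": joint speeds; "effort": joint torques, N m; "tcp_pos": TCP position; "ee_rot": TCP orientation; "ft_force": force on the tool from outside, world axes, zero at the start; "moment": the same for the moment, N m; "grip_width": finger opening in m; "grasp_force": force on a finger pad.
Only numpy, scipy, OpenCV 4.12 (cv2) and the standard library are available. Lean on these libraries where they do the work, as an engineer would, in place of code of your own. Each camera call takes 0.05 s, during which the arm holds its last target. There are 200 camera calls.

## Working session

There is one attempt and no reset: what is moved stays moved. The work goes in short steps, Python scripts to look and compute and a tool call to move; the robot and the scene stay as the last step left them, time stands still between calls to the robot, and variables do not carry over. Pictures are saved under pics/ and viewed, at most 10 in all, crops included, and the job is handed in when it is done.

Besides the shell and the picture viewer there is one more tool, called after "Request:" as a command line: name --argument value ..., lists and objects as JSON in quotes. arm_command: Moves the arm, as the interface text tells. Its arguments: {"type":"object","properties":{"moves":{"type":"array"},"newtons":{"type":"number"}},"required":["moves"]}

```bash
mkdir -p pics; ls; python3 - <<'E'
from rig import ctrl
import cv2,numpy as np
for c in ["scene","top"]:
    p=ctrl.capture(c); cv2.imwrite(f"pics/{c}0.png",p["pixels"][:,:,::-1]); np.savez(f"{c}0.npz",**p)
    T=np.array(p["world_from_camera"])
    for q in ["tumbler","pedestal","plunger","collar","scoop","knob0","tape","sandblock","jar","tin","brush","roller","panel"]:
        for d in ctrl.look_for(c,q)[:3]:
            u,v=map(int,d["point"]); z=p["depth"][min(v,383),min(u,511)]
            w=T@[(u-p["cx"])/p["fx"]*z,(v-p["cy"])/p["fy"]*z,z,1]
            print(c,q,round(d["conf"],2),u,v,w[:3].round(3))
print(ctrl.state()["time"], ctrl.state()["ft_force"], ctrl.state()["ee_rot"])
E
```

```text
pics
scene tumbler 0.79 211 242 [ 0.566 -0.237  0.054]
scene tumbler 0.61 394 132 [0.594 0.608 0.004]
scene pedestal 0.69 310 153 [0.501 0.239 0.065]
scene plunger 0.52 256 190 [0.479 0.01  0.018]
scene plunger 0.49 302 132 [0.461 0.227 0.147]
scene collar 0.59 309 155 [0.507 0.228 0.068]
scene collar 0.56 245 185 [ 0.456 -0.019  0.048]
scene collar 0.42 254 192 [ 0.495 -0.011  0.042]
scene scoop 0.91 275 107 [0.217 0.318 0.034]
scene scoop 0.78 254 190 [ 0.492 -0.009  0.048]
scene scoop 0.66 95 209 [ 0.19  -0.461  0.008]
scene knob0 0.61 249 184 [ 0.467 -0.01   0.058]
scene tape 0.74 290 231 [ 0.678 -0.009  0.024]
scene tape 0.48 261 139 [0.337 0.148 0.063]
scene sandblock 0.86 191 189 [ 0.343 -0.168  0.033]
scene jar 0.73 264 139 [0.346 0.154 0.067]
scene tin 0.67 90 276 [ 0.475 -0.571  0.119]
scene brush 0.62 154 317 [ 0.641 -0.492  0.016]
scene brush 0.19 245 191 [ 0.476 -0.035  0.048]
scene roller 0.7 379 135 [ 1.108 -0.478  1.132]
scene roller 0.49 247 187 [ 0.475 -0.025  0.061]
scene panel 0.61 318 258 [ 0.803 -0.004  0.021]
top tumbler 0.59 318 174 [ 0.586 -0.24   0.05 ]
top 
[... 254 characters left out ...]
316 0.163 0.084]
top scoop 0.76 172 260 [0.251 0.32  0.004]
top scoop 0.66 379 271 [ 0.219 -0.475  0.005]
top scoop 0.47 214 242 [0.32  0.151 0.086]
top tape 0.62 258 155 [ 0.666 -0.007  0.025]
top sandblock 0.84 297 237 [ 0.343 -0.158  0.035]
top jar 0.55 212 242 [0.32  0.159 0.084]
top tin 0.86 408 211 [ 0.438 -0.55   0.118]
top brush 0.66 375 162 [ 0.645 -0.475  0.016]
top roller 0.17 253 123 [0.805 0.015 0.009]
top panel 0.85 251 121 [0.81  0.023 0.017]
top panel 0.29 216 242 [0.32  0.144 0.086]
1.4 [ 0.07067204 -0.80503433  0.00422039] [[ 9.45768699e-01  3.24840833e-01  2.57098034e-05]
 [ 3.24840834e-01 -9.45768698e-01 -5.72829079e-05]
 [ 5.70769972e-06  6.25279753e-05 -9.99999998e-01]]
```

```bash
python3 - <<'E'
import cv2,numpy as np
a=cv2.imread("pics/scene0.png");b=cv2.imread("pics/top0.png")
cv2.imwrite("pics/s0b.png",cv2.resize(a,(800,600),interpolation=cv2.INTER_CUBIC))
cv2.imwrite("pics/t0b.png",cv2.resize(b[70:330,90:437],(800,600),interpolation=cv2.INTER_CUBIC))
E
```

```text
(no output)
```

View pics/s0b.png

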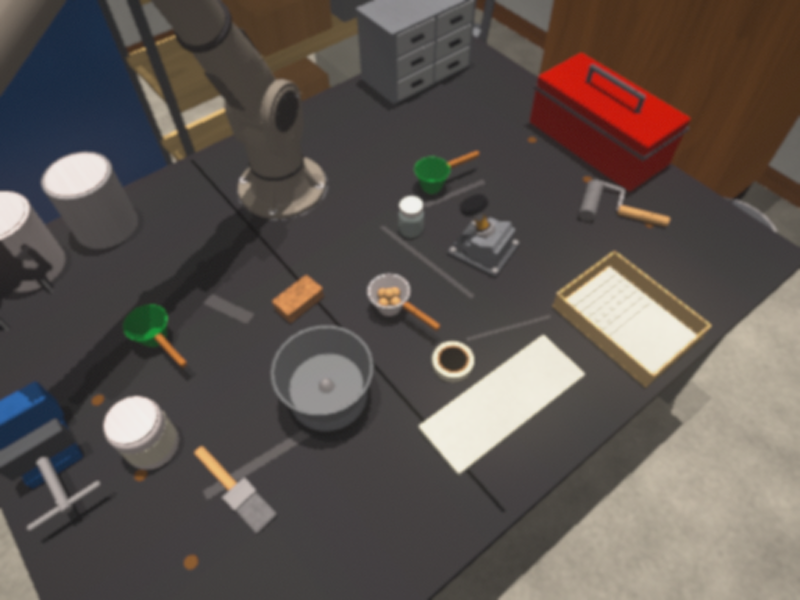

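View pics/t0b.png

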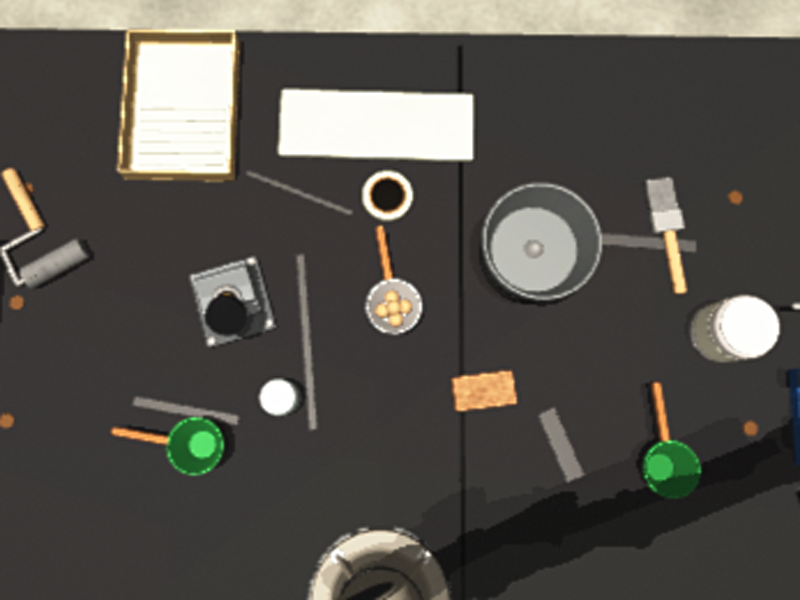

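The top view (800x600 crop) shows the real scoop at (394,306) with six knobs. Its handle points away from the robot, to (381,228), with the tape just beyond. The tumbler is at (541,243), the pedestal at (231,302) with its black head at (226,312), and the panel at the top. The two green scoops are decoys.

```bash
cat > h.py <<'E'
import numpy as np,cv2
def cloud(p):
    v,u=np.mgrid[0:384,0:512]; z=p["depth"]
    c=np.stack([(u-p["cx"])/p["fx"]*z,(v-p["cy"])/p["fy"]*z,z,np.ones_like(z)],-1)
    w=(c@np.array(p["world_from_camera"]).T)[...,:3]; w[z<=0]=np.nan
    return w
def circ(P):
    A=np.c_[2*P[:,:2],np.ones(len(P))]; s=np.linalg.lstsq(A,(P[:,:2]**2).sum(1),rcond=None)[0]
    return s[:2],np.sqrt(s[2]+s[:2]@s[:2])
def sel(w,c,r,z0,z1):
    d=np.hypot(w[...,0]-c[0],w[...,1]-c[1]); return (d<r)&(w[...,2]>z0)&(w[...,2]<z1)
E
python3 - <<'E'
from h import *
for cam in ["top","scene"]:
    p=dict(np.load(f"{cam}0.npz")); w=cloud(p); print(cam,p["fx"],np.array(p["world_from_camera"])[:3,3])
    m=sel(w,(.57,-.23),.14,.117,.135); P=w[m]; c,r=circ(P); print("tumbler rim",c.round(4),r.round(4),len(P),np.median(P[:,2]))
    # scoop
    m=sel(w,(.48,-.01),.075,.057,.07); P=w[m]; 
    hsv=cv2.cvtColor(p["pixels"],cv2.COLOR_RGB2HSV)
    g=hsv[...,1]<90
    P=w[m&g]; c,r=circ(P); print("scoop rim",c.round(4),r.round(4),len(P))
    m=sel(w,(.53,0.0),.13,.045,.075)&(hsv[...,1]>120)
    d=np.hypot(w[...,0]-c[0],w[...,1]-c[1]); m&=d>.052
    P=w[m]; a=P[:,:2].mean(0); print("handle",len(P),a.round(4),P[:,2].min().round(3),P[:,2].max().round(3),"dir",np.degrees(np.arctan2(*(a-c)[::-1])), "far",d[m].max())
    uu,ss,vv=np.linalg.svd(P[:,:2]-a); print("pca",np.degrees(np.arctan2(vv[0][1],vv[0][0])))
    # pedestal
    m=sel(w,(.47,.235),.11,.006,.2); 
    m0=sel(w,(.47,.235),.11,.004,.03);
    for n,mm in [("base",m0),("all",m)]:
        P=w[mm][:,:2].astype(np.float32); print(n,len(P),cv2.minAreaRect(P), np.median(w[mm][:,2]))
    m=sel(w,(.45,.24),.1,.105,.2)&(p["pixels"].max(2)<60); P=w[m]; 
    if len(P)>5:
        c=P.mean(0); n=np.linalg.svd(P-c)[2][2]; n*=np.sign(n[2]); print("head",len(P),c.round(4),n.round(3),"ext",np.ptp(P,0),"rms",np.abs((P-c)@n).mean())
E
```

```text
top 350.4494322180146 [0.30111415 0.00874948 1.3796774 ]
tumbler rim [ 0.5707 -0.2509] 0.091 273 0.12286451307484869
scoop rim [ 0.4712 -0.0177] 0.0419 68
handle 69 [ 5.641e-01 -1.000e-04] 0.051 0.062 dir 10.689718209630884 far 0.13650232048243136
pca -169.4049089130811
base 386 ((0.4652831256389618, 0.23515793681144714), (0.1989709436893463, 0.19129160046577454), 83.57318878173828) 0.011785257079697686
all 1006 ((0.4783463180065155, 0.23002450168132782), (0.15297706425189972, 0.18637454509735107), 18.037277221679688) 0.06796686702293664
head 241 [0.4444 0.243  0.1376] [-0.448 -0.158  0.88 ] ext [0.05602709 0.06085311 0.03474382] rms 0.0022561462186932012
scene 393.98764810965673 [ 1.10753854 -0.47835624  1.13193738]
tumbler rim [ 0.5743 -0.2517] 0.0912 442 0.12376431760188622
scoop rim [ 0.4746 -0.0184] 0.0426 89
handle 111 [ 0.5672 -0.0022] 0.045 0.062 dir 9.929092460285712 far 0.13858115729462261
pca 10.911422531868821
base 482 ((0.476870596408844, 0.22739657759666443), (0.19879312813282013, 0.1728479117155075), 12.925358772277832) 0.013714548891696765
all 1285 ((0.48546168208122253, 0.23427467048168182), (0.14568276703357697, 0.16223755478858948), 18.05497169494629) 0.06320894528700571
head 194 [0.4534 0.2396 0.1388] [-0.348 -0.22   0.911] ext [0.05934073 0.06095161 0.04523316] rms 0.0035651952859088783
```

Request:
arm_command --moves '[[[0.246,-0.2205,0,0,0,0,0],[0.246,-0.2205,0,0,0,0,0],[0.246,-0.2205,0,0,0,0,0],[0.246,-0.2205,0,0,0,0,0],[0.246,-0.2205,0,0,0,0,0],[0.246,-0.2205,0,0,0,0,0],[0.246,-0.2205,0,0,0,0,0],[0.246,-0.2205,0,0,0,0,0]]]' --newtons 100

```text
time: 2.07
tcp_pos: [0.3731, -0.324, 0.2311]
ee_rot: [[0.946, 0.326, 0.001], [0.326, -0.946, -0.0], [0.001, 0.001, -1.0]]
ft_force: [0.2, -0.6, 0.1]
grip_width: 0.0855
grasp_force: 0.0
```

```bash
cat >> h.py <<'E'
import json
from scipy.spatial.transform import Rotation as Ro
def log(ctrl):
    s=ctrl.state(); open("log.txt","a").write(json.dumps({k:np.array(s[k]).tolist() for k in ["joint_positions","tcp_pos","ee_rot"]})+"\n"); return s
def show(s):
    print("t",round(s["time"],2),"q",np.round(s["joint_positions"],3),"p",np.round(s["tcp_pos"],4),"F",np.round(s["ft_force"],1),"M",np.round(s["moment"],2),"w",round(s["grip_width"],4),round(s["grasp_force"],1)); print(np.round(s["ee_rot"],3).tolist())
def to(s,p,R):
    R0=np.array(s["ee_rot"]); d=R0.T@(np.array(p)-s["tcp_pos"]); r=Ro.from_matrix(R0.T@R).as_rotvec()
    print("shift",d.round(4),"n",np.linalg.norm(d).round(3),"rot",r.round(4),np.degrees(np.linalg.norm(r)).round(1))
E
python3 -c "
from h import *;from rig import ctrl;show(log(ctrl))"
```

```text
t 2.07 q [ 0.756  0.121 -0.138  1.896  0.018  1.125 -0.629] p [ 0.3731 -0.324   0.2311] F [ 0.2 -0.6  0.1] M [-0.05 -0.05  0.05] w 0.0855 0.0
[[0.946, 0.326, 0.001], [0.326, -0.946, -0.0], [0.001, 0.001, -1.0]]
```

Request:
arm_command --moves '[[[0.246,-0.2205,0,0,0,0,0],[0.246,-0.2205,0,0,0,0,0],[0.246,-0.2205,0,0,0,0,0],[0.246,-0.2205,0,0,0,0,0],[0.246,-0.2205,0,0,0,0,0],[0.246,-0.2205,0,0,0,0,0],[0.246,-0.2205,0,0,0,0,0],[0.246,-0.2205,0,0,0,0,0]]]'

```text
time: 2.73
tcp_pos: [0.5341, -0.0354, 0.2311]
ee_rot: [[0.946, 0.326, 0.001], [0.326, -0.946, 0.0], [0.001, 0.0, -1.0]]
ft_force: [1.1, -0.1, -0.1]
grip_width: 0.0856
grasp_force: 0.0
```

```bash
python3 -c "
from h import *;from rig import ctrl;s=log(ctrl);show(s)
a=np.radians(10.5);h=np.array([np.cos(a),np.sin(a),0]);z=np.array([0,0,-1.]);R=np.c_[h,np.cross(z,h),z]
to(s,[.5517,-.0034,.2],R)"
```

```text
t 2.73 q [ 0.334  0.21  -0.402  1.802  0.09   1.147 -1.336] p [ 0.5341 -0.0354  0.2311] F [ 1.1 -0.1 -0.1] M [-0.02 -0.07 -0.01] w 0.0856 0.0
[[0.946, 0.326, 0.001], [0.326, -0.946, 0.0], [0.001, 0.0, -1.0]]
shift [ 0.027  -0.0246  0.0312] n 0.048 rot [ 0.0003 -0.0012  0.1483] 8.5
```

Request:
arm_command --moves '[[[0.027,-0.0246,0.0312,0,0,0.148,0],[0.027,-0.0246,0.0312,0,0,0.148,0],[0.027,-0.0246,0.0312,0,0,0.148,0],[0.027,-0.0246,0.07,0,0,0.148,0],[0.027,-0.0246,0.105,0,0,0.148,0],[0.027,-0.0246,0.14,0,0,0.148,0],[0.027,-0.0246,0.165,0,0,0.148,0],[0.027,-0.0246,0.178,0,0,0.148,0]]]'

```text
time: 3.4
tcp_pos: [0.5484, -0.0082, 0.05]
ee_rot: [[0.984, 0.181, -0.005], [0.181, -0.984, -0.001], [-0.005, 0.001, -1.0]]
ft_force: [-0.8, 0.0, 0.7]
grip_width: 0.0854
grasp_force: 0.0
```

```bash
python3 -c "
from h import *;from rig import ctrl;s=log(ctrl);show(s)
p=ctrl.capture('wrist');cv2.imwrite('pics/w1.png',p['pixels'][:,:,::-1])"
```

```text
t 3.4 q [ 0.227  0.448 -0.36   1.938  0.216  0.798 -1.643] p [ 0.5484 -0.0082  0.05  ] F [-0.8  0.   0.7] M [-0.01  0.03 -0.  ] w 0.0854 0.0
[[0.984, 0.181, -0.005], [0.181, -0.984, -0.001], [-0.005, 0.001, -1.0]]
```

View pics/w1.png

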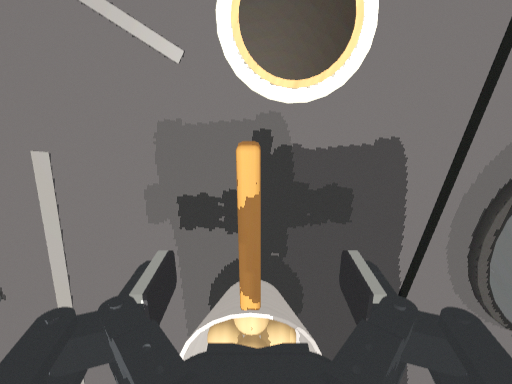

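The wrist view shows the orange handle between the open fingers, parallel to them and nearly centred (column 249 against about 258). Closing.

Request:
arm_command --moves '[[[0,0.001,0,0,0,0,1],[0,0.001,0,0,0,0,1],[0,0.001,0,0,0,0,1],[0,0.001,0,0,0,0,1],[0,0.001,0,0,0,0,1],[0,0.001,0,0,0,0,1],[0,0.001,0,0,0,0,1],[0,0.001,0,0,0,0,1]]]'

```text
time: 4.12
tcp_pos: [0.5517, -0.0063, 0.0534]
ee_rot: [[0.983, 0.182, 0.002], [0.182, -0.983, 0.0], [0.002, -0.0, -1.0]]
ft_force: [0.4, 1.4, 2.1]
grip_width: 0.0074
grasp_force: 98.2
```

Request:
arm_command --moves '[[[0,0,-0.02,0,0,0,1],[0,0,-0.05,0,0,0,1],[0,0,-0.08,0,0,0,1],[0,0,-0.11,0,0,0,1],[0,0,-0.14,0,0,0,1],[0,0,-0.17,0,0,0,1],[0,0,-0.19,0,0,0,1],[0,0,-0.2,0,0,0,1]]]'

```text
time: 4.78
tcp_pos: [0.552, -0.0068, 0.2554]
ee_rot: [[0.983, 0.182, 0.004], [0.182, -0.983, -0.001], [0.004, 0.001, -1.0]]
ft_force: [-0.2, -0.3, -1.5]
grip_width: 0.0071
grasp_force: 98.3
```

```bash
python3 -c "
from h import *;from rig import ctrl;s=log(ctrl);show(s)
p=ctrl.capture('wrist');cv2.imwrite('pics/w2.png',p['pixels'][:,:,::-1])"
```

```text
t 4.78 q [ 0.279  0.22  -0.405  1.734  0.094  1.202 -1.539] p [ 0.552  -0.0068  0.2554] F [-0.2 -0.3 -1.5] M [-0.02 -0.25  0.  ] w 0.0071 98.3
[[0.983, 0.182, 0.004], [0.182, -0.983, -0.001], [0.004, 0.001, -1.0]]
```

View pics/w2.png

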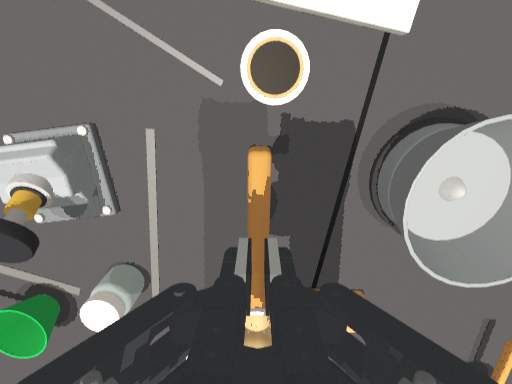

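```bash
cat > kin.py <<'E'
import numpy as np,json
from scipy.spatial.transform import Rotation as Ro
from scipy.optimize import least_squares
D=[json.loads(l) for l in open("log.txt")]
D.append(dict(joint_positions=[1.141,.398,.045,1.537,-.019,1.207,-.051],tcp_pos=[.211,-.615,.231],ee_rot=[[.94577,.32484,0],[.32484,-.94577,0],[0,0,-1]]))
def T(R=None,t=(0,0,0)):
    M=np.eye(4); M[:3,3]=t
    if R is not None: M[:3,:3]=R.as_matrix()
    return M
def fk(q,x,s):
    d1,L1,a,a2,L2,a7,L3,o1,o7=x; e=Ro.from_euler
    return T(e('z',s[0]*q[0]+o1),(0,0,d1))@T(e('y',q[1]))@T(t=(0,0,L1))@T(e('z',s[1]*q[2]),(a,0,0) if 0 else (0,0,0))@T(t=(a,0,0))@T(e('y',q[3]))@T(t=(-a2,0,L2))@T(e('z',s[2]*q[4]))@T(e('y',q[5]))@T(t=(a7,0,L3))@T(e('z',s[3]*q[6]+o7))
def err(x,s):
    r=[]
    for d in D:
        M=fk(d["joint_positions"],x,s); r+=list(M[:3,3]-d["tcp_pos"])+list(.3*(M[:3,:3]-np.array(d["ee_rot"])).ravel())
    return np.array(r)
def fit():
    best=None
    for k in range(16):
        s=[1-2*(k>>i&1) for i in range(4)]
        for o7 in (0,1.57,3.1,-1.57):
            f=least_squares(err,[.3,.4,0,0,.4,0,.25,0,o7],args=(s,))
            if best is None or f.cost<best[0]: best=(f.cost,f.x,s)
    return best
if __name__=="__main__":
    c,x,s=fit(); print(c,x.round(4),s,np.abs(err(x,s)).max()); json.dump([list(x),s],open("kin.json","w"))
E
python3 kin.py
```

```text
3.592188831600024e-05 [ 0.4099  0.5303 -0.0066  0.0045  0.4871  0.0066  0.5019 -0.0741  1.4966] [-1, -1, -1, -1] 0.005577432633020185
```

```bash
cat > srch.py <<'E'
from kin import *
lo=np.array([-2.82,-.49,-1.37,0,-1.36,.23,-2.94]);hi=np.array([2.82,2.23,1.46,2.46,4.5,2,2.94])
x,s=json.load(open("kin.json"))
def ik(p,R,q0,w=.02):
    def f(q):
        M=fk(q,x,s); return np.r_[(M[:3,3]-p)*10,2*(Ro.from_matrix(M[:3,:3].T@R).as_rotvec()),w*(q-q0)]
    return least_squares(f,np.clip(q0,lo+.06,hi-.06),bounds=(lo+.05,hi-.05)).x
def e(q,p,R):
    M=fk(q,x,s); return np.linalg.norm(M[:3,3]-p),np.degrees(Ro.from_matrix(M[:3,:3].T@R).magnitude())
def pour(phi,roll,tilt,cb,back=.035,zm=.19,grip=.08):
    f=np.array([np.cos(phi),np.sin(phi),0]);up=np.array([0,0,1.])
    u=np.sin(tilt)*f+np.cos(tilt)*up           # scoop up dir (mouth)
    n=np.sin(tilt)*up-np.cos(tilt)*f; l=np.cross(u,n)
    h=np.cos(roll)*n+np.sin(roll)*l            # handle: roll 0 = above cup
    R=np.c_[h,np.cross(-u,h),-u]
    mouth=np.array([cb[0],cb[1],zm])-back*f
    org=mouth-.062*u
    return org+.053*u+grip*h,R
E
cat > s1.py <<'E'
from srch import *
D_=D[-2]; q0=np.array(D_["joint_positions"]); cb=[.5725,-.251]
res=[]
for phi in np.radians(range(0,360,30)):
    for roll in np.radians([-90,-60,-30,0,30,60,90]):
        p,R=pour(phi,roll,np.radians(105),cb); best=None
        for st in (q0,q0*0+[.5,.3,0,1.5,1.57,1,0],q0*0+[.5,.3,0,1.5,-1.2,1,0],q0*0+[.5,.3,0,1.,3.1,1,0]):
            q=ik(p,R,st,.005); a,b=e(q,p,R)
            if a<.01 and b<4:
                c=np.abs(q-q0).max(); best=(c,q) if best is None or c<best[0] else best
        if best: res.append((best[0],np.degrees([phi,roll]).round(),best[1].round(2),p.round(3)))
for r in sorted(res,key=lambda r:r[0])[:14]: print(r)
E
python3 - <<'E'
import kin,numpy as np
from scipy.optimize import least_squares
g=lambda y:kin.err([y[0],y[1],0,0,y[2],0,y[3],0,np.pi/2],[-1]*4)
f=least_squares(g,[.4,.4,.4,.3]);print(f.cost,f.x,np.abs(f.fun).max())
E
time python3 s1.py
```

```text
0.0030527978885255304 [6.19952033 0.68255058 0.42430864 6.45953788] 0.048881179914433165
(np.float64(1.2632734772285634), array([90., 90.]), array([-0.58,  1.42,  0.33,  1.43,  1.14,  1.67, -2.8 ]), array([ 0.653, -0.295,  0.192]))
(np.float64(1.2707172894069918), array([240., -90.]), array([ 1.03,  1.49, -0.18,  1.08, -1.15,  1.95, -0.69]), array([ 0.664, -0.253,  0.192]))
(np.float64(1.2849634197279052), array([210., -90.]), array([ 1.56,  1.49, -0.6 ,  1.66, -1.04,  1.33, -0.39]), array([ 0.65 , -0.298,  0.192]))
(np.float64(1.3681108161717563), array([240., -60.]), array([ 1.36,  1.59, -0.81,  1.15, -0.63,  1.65, -0.43]), array([ 0.649, -0.257,  0.231]))
(np.float64(1.3698514913025002), array([60., 60.]), array([-0.43,  1.59,  0.61,  0.87,  0.76,  1.95, -2.82]), array([ 0.616, -0.315,  0.231]))
(np.float64(1.4437612364281982), array([ 90., -90.]), array([-0.33,  1.34, -0.12,  1.79,  1.28,  1.95, -0.09]), array([ 0.492, -0.295,  0.192]))
(np.float64(1.4444629988875992), array([60., 90.]), array([-0.41,  1.66,  0.63,  0.79,  0.73,  1.95, -2.29]), array([ 0.62 , -0.329,  0.192]))
(n
[... 351 characters left out ...]
,  1.44,  0.02,  2.2 ,  1.62,  1.88, -0.6 ]), array([ 0.525, -0.329,  0.192]))
(np.float64(1.5685502174041157), array([240., -30.]), array([ 1.47,  1.59, -0.94,  1.26, -0.51,  1.58,  0.03]), array([ 0.62 , -0.249,  0.259]))
(np.float64(1.572001384408559), array([210., -60.]), array([ 1.71,  1.51, -0.76,  1.73, -0.9 ,  1.19,  0.03]), array([ 0.636, -0.294,  0.231]))
(np.float64(1.6811873442652825), array([120.,  90.]), array([-1.4 ,  1.88,  0.97,  1.93,  0.68,  0.71, -2.89]), array([ 0.664, -0.249,  0.192]))
(np.float64(1.7351749337056708), array([210., -30.]), array([ 2.01,  1.83, -1.17,  1.82, -0.29,  0.88,  0.08]), array([ 0.615, -0.273,  0.259]))
real	0m18.659s
user	0m19.183s
sys	0m0.048s
```

```bash
python3 - <<'E'
import kin,numpy as np,itertools
from kin import *
e=Ro.from_euler
def fk2(q,y,s):
    d1,L1,L2,L3,a1,a3,a5,o1,o2,o3,o4,o5,o6,o7=y
    return T(e('z',s[0]*q[0]+o1),(0,0,d1))@T(t=(a1,0,0))@T(e('y',q[1]+o2))@T(t=(0,0,L1))@T(e('z',s[1]*q[2]+o3))@T(t=(a3,0,0))@T(e('y',q[3]+o4))@T(t=(-a3,0,L2))@T(e('z',s[2]*q[4]+o5))@T(t=(a5,0,0))@T(e('y',q[5]+o6))@T(t=(0,0,L3))@T(e('z',s[3]*q[6]+o7))
def er(y,s):
    r=[]
    for d in D:
        M=fk2(d["joint_positions"],y,s); r+=list(10*(M[:3,3]-d["tcp_pos"]))+list(5*(M[:3,:3]-np.array(d["ee_rot"])).ravel())
    return np.array(r)
y0=np.array([.36,.42,.4,.3,0,0,0]+[0]*6+[1.57])
for k in range(16):
    s=[1-2*(k>>i&1) for i in range(4)]
    for free in (range(0,4),range(0,7),list(range(0,4))+list(range(7,14)),range(14)):
        free=list(free); best=None
        for o in (0,1.57,3.14,-1.57):
            def g(v):
                y=y0.copy();y[13]=o; y[free]=v; return np.r_[er(y,s),.01*(v-np.where(np.array(free)==13,o,y0[free]))]
            v=y0.copy();v[13]=o
            f=least_squares(g,v[free]); 
            if best is None or f.cost<best.cost: best=f
        if best.cost<.02: print(s,len(free),best.cost,best.x.round(3),np.abs(best.fun).max())
E
```

```text
[-1, 1, 1, -1] 14 0.0051937980797667 [ 8.280e-01 -5.310e-01 -4.810e-01  9.270e-01  5.000e-03  1.200e-02
  1.500e-02 -7.700e-02 -3.144e+00 -4.000e-03 -6.000e-03  1.000e-03
  3.150e+00  1.498e+00] 0.05341972762523517
[-1, -1, 1, -1] 14 0.0037528856462526222 [-1.056e+00  5.210e-01 -4.990e-01 -1.000e+00  0.000e+00 -1.100e-02
 -2.700e-02 -6.300e-02  4.000e-03 -1.500e-02  3.148e+00 -3.000e-03
 -3.152e+00  1.493e+00] 0.03170399881603947
[-1, -1, -1, -1] 11 0.0038226405920565765 [-0.792  0.52   0.484 -0.728 -0.063  0.004 -0.018  0.026  0.003 -0.031
  1.491] 0.038139624070480105
[-1, -1, -1, -1] 14 0.00282100992051138 [-1.440e+00  5.210e-01  4.970e-01 -1.394e+00 -4.000e-03 -1.000e-03
  2.100e-02 -6.700e-02  5.000e-03 -1.500e-02  1.200e-02  2.000e-03
 -1.900e-02  1.490e+00] 0.02346636164879623
```

Request:
arm_command --moves '[[[0,0,-0.02,0.12,0,0,1],[0,0,-0.04,0.24,0,0,1],[0,0,-0.05,0.36,0,0,1],[0,0,-0.05,0.4,0,0,1],[0,0,-0.05,0.4,0,0,1]]]'

```text
time: 5.25
tcp_pos: [0.5505, -0.0116, 0.2994]
ee_rot: [[0.985, 0.159, -0.073], [0.175, -0.907, 0.383], [-0.005, -0.389, -0.921]]
ft_force: [-0.2, -0.7, -3.1]
grip_width: 0.007
grasp_force: 98.5
```

```bash
python3 -c "
from h import *;from rig import ctrl;s=log(ctrl);show(s)"
```

```text
t 5.25 q [ 0.482  0.285 -0.393  1.615 -0.28   1.387 -1.229] p [ 0.5505 -0.0116  0.2994] F [-0.2 -0.7 -3.1] M [-0.75 -0.31  0.  ] w 0.007 98.5
[[0.985, 0.159, -0.073], [0.175, -0.907, 0.383], [-0.005, -0.389, -0.921]]
```

Request:
arm_command --moves '[[[0,0,0,-0.12,0.05,0,1],[0,0,0,-0.24,0.1,0,1],[0,0,0,-0.36,0.2,0,1],[0,0,0,-0.4,0.3,0,1],[0,0,0,-0.4,0.35,0,1]]]'

```text
time: 5.67
tcp_pos: [0.5483, -0.0014, 0.3012]
ee_rot: [[0.935, 0.122, 0.332], [0.113, -0.993, 0.046], [0.335, -0.005, -0.942]]
ft_force: [-0.7, 0.1, -3.0]
grip_width: 0.007
grasp_force: 98.6
```

```bash
python3 -c "
from h import *;from rig import ctrl;s=log(ctrl);show(s)"; python3 kin.py
```

```text
t 5.67 q [ 0.365 -0.021 -0.415  1.931 -0.048  0.89  -1.477] p [ 0.5483 -0.0014  0.3012] F [-0.7  0.1 -3. ] M [0.04 0.52 0.03] w 0.007 98.6
[[0.935, 0.122, 0.332], [0.113, -0.993, 0.046], [0.335, -0.005, -0.942]]
0.00020936681659206708 [ 0.2406  0.5267 -0.0075  0.0102  0.4745 -0.0026  0.34   -0.0725  1.4997] [-1, -1, -1, -1] 0.00836642625244497
```

```bash
cat > s2.py <<'E'
from srch import *
q0=np.array(D[-2]["joint_positions"]); cb=[.5725,-.251]; rng=np.random.default_rng(0)
sts=[q0]+[np.array([a,b,c,d,f,1.,g]) for a in(.5,) for b,d in((.3,1.5),(1,2)) for c in(0,) for f in(-1,.8,1.6,3.1,4) for g in(-2,0,2)]
res=[]
for tl in (105,95):
 for phi in range(0,360,30):
  for roll in (-45,-20,0,20,45):
        p,R=pour(*np.radians([phi,roll,tl]),cb); best=None
        for st in sts:
            q=ik(p,R,st,.003); a,b=e(q,p,R)
            w=p-.34*R[:,2]
            if a<.008 and b<3 and w[2]>.12:
                c=np.abs(q-q0).max(); best=(c,q,w) if best is None or c<best[0] else best
        if best: print(tl,phi,roll,best[0].round(2),best[1].round(2),p.round(3),"wrist",best[2].round(2),flush=True)
E
timeout 560 python3 s2.py
```

```text
105 30 -45 3.49 [-0.54  1.43  1.16  1.27  0.42  1.95  2.02] [ 0.519 -0.217  0.247] wrist [ 0.8  -0.05  0.16]
105 30 -20 3.98 [-0.49  1.44  1.2   1.21  0.43  1.95  2.5 ] [ 0.538 -0.239  0.265] wrist [ 0.82 -0.08  0.18]
105 30 0 4.36 [-0.45  1.45  1.22  1.15  0.44  1.95  2.88] [ 0.553 -0.262  0.27 ] wrist [ 0.84 -0.1   0.18]
105 30 20 1.82 [-0.42  1.57  1.41  1.08  0.31  1.91 -2.89] [ 0.565 -0.287  0.265] wrist [ 0.85 -0.12  0.18]
105 30 45 1.65 [-0.34  1.51  1.23  1.02  0.42  1.95 -2.6 ] [ 0.576 -0.315  0.247] wrist [ 0.86 -0.15  0.16]
105 60 -45 2.78 [-0.29  0.95  0.24  1.66  1.11  1.95  1.31] [ 0.509 -0.248  0.247] wrist [0.67 0.04 0.16]
105 60 -20 3.3 [-0.29  0.95  0.27  1.6   1.14  1.95  1.82] [ 0.537 -0.258  0.265] wrist [0.7  0.03 0.18]
105 60 0 3.7 [-0.27  0.97  0.27  1.53  1.17  1.95  2.22] [ 0.561 -0.271  0.27 ] wrist [0.73 0.01 0.18]
105 60 20 4.08 [-0.24  1.01  0.27  1.46  1.19  1.95  2.6 ] [ 0.584 -0.286  0.265] wrist [ 0.75 -0.    0.18]
105 60 45 1.5 [-0.6   1.37  1.09  1.38  0.64  1.49 -2.89] [ 0.607 -0.304  0.247] wrist [ 0.77 -0.02  0.16]
105 90 -45 2.49 [-0.16  0.8  -
[... 6655 characters left out ...]
0.66] [ 0.568 -0.205  0.266] wrist [ 0.4  -0.5   0.24]
95 240 45 2.6 [ 1.64  1.35 -1.32  1.85 -0.44  1.03  1.12] [ 0.543 -0.189  0.247] wrist [ 0.37 -0.48  0.22]
95 270 -45 1.17 [ 0.96  1.15 -0.64  1.18 -0.78  1.9  -0.3 ] [ 0.629 -0.212  0.247] wrist [ 0.63 -0.55  0.22]
95 270 -20 1.4 [ 1.21  1.38 -1.26  1.25 -0.35  1.68 -0.2 ] [ 0.6   -0.214  0.266] wrist [ 0.6  -0.55  0.24]
95 270 0 1.6 [ 1.28  1.4  -1.32  1.32 -0.3   1.66  0.12] [ 0.572 -0.214  0.27 ] wrist [ 0.57 -0.55  0.24]
95 270 20 1.96 [ 1.33  1.4  -1.32  1.38 -0.29  1.65  0.48] [ 0.545 -0.214  0.266] wrist [ 0.55 -0.55  0.24]
95 270 45 2.41 [ 1.38  1.42 -1.32  1.45 -0.26  1.64  0.94] [ 0.516 -0.212  0.247] wrist [ 0.52 -0.55  0.22]
```

```bash
cat > s3.py <<'E'
from srch import *
s_=D[-2]; q=np.array(s_["joint_positions"]); cb=[.5725,-.251]
def run(roll,phi=90):
    q=np.array(D[-2]["joint_positions"]);mx=0
    zs=lambda t:np.interp(t,[0,60,90,110],[.28,.23,.205,.2])
    p1,R1=pour(np.radians(phi),np.radians(roll),0,cb,zm=.28)
    p0=np.array(D[-2]["tcp_pos"]);R0=np.array(D[-2]["ee_rot"])
    p0=np.array([.55,-.003,.32]);z=np.array([0,0,-1.]);a=np.radians(10.5);h=np.array([np.cos(a),np.sin(a),0]);R0=np.c_[h,np.cross(z,h),z]
    yaw=np.degrees(np.arctan2(R1[1,0],R1[0,0])); turn=(yaw-10.5)%360
    print("roll",roll,"yaw",yaw,"turn",turn)
    for k in range(0,31):
        p=p0+(p1-p0)*k/30; R=Ro.from_euler('z',turn*k/30,degrees=True).as_matrix()@R0
        q2=ik(p,R,q,.03); 
        if k%10==0: print("carry",k,q2.round(2),np.round(e(q2,p,R),3))
        q=q2
    for t in range(0,116,5):
        p,R=pour(np.radians(phi),np.radians(roll),np.radians(t),cb,zm=zs(t)); q=ik(p,R,q,.03)
        if t%15==0: print("tilt",t,q.round(2),np.round(e(q,p,R),3),p.round(3))
for r in (-50,-70): run(r)
E
python3 s3.py
```

```text
roll -50 yaw -140.0 turn 209.5
carry 0 [ 0.29  0.19 -0.42  1.63  0.08  1.34 -1.53] [0.    0.012]
carry 10 [ 0.55  0.2  -0.49  1.66  0.1   1.31 -0.12] [0.    0.003]
carry 20 [ 0.81  0.26 -0.59  1.64  0.15  1.29  1.24] [0.    0.002]
carry 30 [ 1.08  0.39 -0.77  1.56  0.28  1.3   2.53] [0.    0.002]
tilt 0 [ 1.08  0.39 -0.77  1.56  0.28  1.3   2.53] [0. 0.] [ 0.511 -0.337  0.271]
tilt 15 [ 0.97  0.3  -0.74  1.68  0.49  1.19  2.36] [0.    0.003] [ 0.511 -0.338  0.272]
tilt 30 [ 0.83  0.26 -0.71  1.8   0.76  1.14  2.09] [0.    0.004] [ 0.511 -0.335  0.273]
tilt 45 [ 0.67  0.27 -0.68  1.91  1.05  1.21  1.78] [0.    0.004] [ 0.511 -0.329  0.272]
tilt 60 [ 0.51  0.35 -0.64  1.99  1.31  1.39  1.5 ] [0.    0.004] [ 0.511 -0.32   0.27 ]
tilt 75 [ 0.35  0.49 -0.57  2.05  1.49  1.62  1.27] [0.    0.003] [ 0.511 -0.308  0.265]
tilt 90 [ 0.21  0.66 -0.47  2.08  1.61  1.87  1.08] [0.    0.002] [ 0.511 -0.295  0.256]
tilt 105 [-0.04  0.79 -0.16  2.07  1.61  1.95  0.93] [0.    0.005] [ 0.511 -0.281  0.253]
roll -70 yaw -160.0 turn 189.5
carry 0 [ 0.29  0.19 -0.42  1.63  0.08  1.34 -1.53] [0.    0.012]
[... 207 characters left out ...]
0 [ 1.01  0.32 -0.68  1.62  0.21  1.27  2.22] [0. 0.] [ 0.497 -0.313  0.271]
tilt 15 [ 0.9   0.24 -0.66  1.74  0.43  1.15  2.02] [0.    0.003] [ 0.497 -0.315  0.266]
tilt 30 [ 0.76  0.22 -0.64  1.86  0.73  1.11  1.72] [0.    0.004] [ 0.497 -0.314  0.261]
tilt 45 [ 0.6   0.25 -0.62  1.96  1.04  1.18  1.39] [0.    0.004] [ 0.497 -0.312  0.255]
tilt 60 [ 0.44  0.35 -0.58  2.04  1.3   1.37  1.09] [0.    0.004] [ 0.497 -0.307  0.249]
tilt 75 [ 0.29  0.5  -0.51  2.1   1.48  1.6   0.85] [0.    0.003] [ 0.497 -0.302  0.242]
tilt 90 [ 0.17  0.68 -0.41  2.11  1.59  1.84  0.66] [0.    0.002] [ 0.497 -0.295  0.232]
tilt 105 [-0.03  0.83 -0.15  2.09  1.6   1.95  0.51] [0.    0.005] [ 0.497 -0.288  0.23 ]
```

```bash
cat > plan.py <<'E'
from srch import *
from h import to,log,show
cb=[.5725,-.251]; phi,roll=np.radians([105,-60])
zs=lambda t:np.interp(t,[0,60,90,110],[.28,.23,.205,.2])
def tip(t): return pour(phi,roll,np.radians(t),cb,zm=zs(t))
def rel(a,b):
    d=a[1].T@(b[0]-a[0]); r=Ro.from_matrix(a[1].T@b[1]).as_rotvec(); return d.round(4).tolist()+r.round(3).tolist()
E
python3 - <<'E'
from plan import *
from rig import ctrl
s=ctrl.state(); a=(np.array(s["tcp_pos"]),np.array(s["ee_rot"]))
z=np.array([0,0,-1.]);y=np.radians(10.5);h=np.array([np.cos(y),np.sin(y),0]);R0=np.c_[h,np.cross(z,h),z]
p0=np.array([.55,-.003,.32]); print("A",rel(a,(p0,R0)))
p1,R1=tip(0); turn=214.5; print(p1,np.degrees(np.arctan2(R1[1,0],R1[0,0])))
W=[(p0+(p1-p0)*k/4,Ro.from_euler('z',turn*k/4,degrees=True).as_matrix()@R0) for k in range(5)]
for i in range(4): print("carry",i,rel(W[i],W[i+1]))
E
```

```text
A [0.0077, 0.0017, -0.0172, 0.005, -0.342, -0.061]
[ 0.52499012 -0.34137595  0.271     ] -135.0
carry 0 [-0.0216, 0.082, 0.0122, 0.0, 0.0, -0.936]
carry 1 [-0.0788, 0.0313, 0.0123, 0.0, 0.0, -0.936]
carry 2 [-0.072, -0.0449, 0.0122, 0.0, 0.0, -0.936]
carry 3 [-0.0065, -0.0846, 0.0122, 0.0, 0.0, -0.936]
```

Request:
arm_command --moves '[[[0.001,0,-0.003,0,-0.08,-0.01,1],[0.003,0.001,-0.007,0,-0.17,-0.03,1],[0.005,0.001,-0.012,0.003,-0.26,-0.045,1],[0.0077,0.0017,-0.0172,0.005,-0.342,-0.061,1],[0.0077,0.0017,-0.0172,0.005,-0.342,-0.061,1]]]'

```text
time: 6.08
tcp_pos: [0.5547, -0.0063, 0.3202]
ee_rot: [[0.984, 0.178, -0.004], [0.178, -0.984, 0.003], [-0.003, -0.004, -1.0]]
ft_force: [1.4, 0.3, -2.3]
grip_width: 0.0068
grasp_force: 98.6
```

Request:
arm_command --moves '[[[-0.003,0.01,0.0015,0,0,-0.117,1],[-0.0055,0.0205,0.003,0,0,-0.234,1],[-0.008,0.031,0.0045,0,0,-0.351,1],[-0.011,0.041,0.006,0,0,-0.468,1],[-0.0135,0.051,0.0075,0,0,-0.585,1],[-0.016,0.0615,0.009,0,0,-0.702,1],[-0.019,0.072,0.0105,0,0,-0.819,1],[-0.0216,0.082,0.0122,0,0,-0.936,1]]]'

```text
time: 6.75
tcp_pos: [0.5441, -0.0921, 0.3074]
ee_rot: [[0.437, 0.899, -0.003], [0.899, -0.437, 0.002], [0.0, -0.004, -1.0]]
ft_force: [0.5, -0.0, -2.8]
grip_width: 0.007
grasp_force: 98.5
```

Request:
arm_command --moves '[[[-0.01,0.004,0.0015,0,0,-0.117,1],[-0.02,0.008,0.003,0,0,-0.234,1],[-0.03,0.012,0.0045,0,0,-0.351,1],[-0.04,0.016,0.006,0,0,-0.468,1],[-0.05,0.02,0.0075,0,0,-0.585,1],[-0.06,0.024,0.009,0,0,-0.702,1],[-0.07,0.028,0.0105,0,0,-0.819,1],[-0.0788,0.0313,0.0123,0,0,-0.936,1]]]'

```text
time: 7.42
tcp_pos: [0.5372, -0.1766, 0.2948]
ee_rot: [[-0.465, 0.885, -0.004], [0.885, 0.465, 0.002], [0.004, -0.002, -1.0]]
ft_force: [0.1, -1.1, -2.1]
grip_width: 0.0072
grasp_force: 98.6
```

Request:
arm_command --moves '[[[-0.009,-0.0055,0.0015,0,0,-0.117,1],[-0.018,-0.011,0.003,0,0,-0.234,1],[-0.027,-0.017,0.0045,0,0,-0.351,1],[-0.036,-0.0225,0.006,0,0,-0.468,1],[-0.045,-0.028,0.0075,0,0,-0.585,1],[-0.054,-0.034,0.009,0,0,-0.702,1],[-0.063,-0.039,0.0105,0,0,-0.819,1],[-0.072,-0.0449,0.0122,0,0,-0.936,1]]]'

```text
time: 8.08
tcp_pos: [0.5305, -0.2606, 0.2825]
ee_rot: [[-0.989, 0.15, -0.004], [0.15, 0.989, 0.002], [0.004, 0.002, -1.0]]
ft_force: [0.1, 0.5, -3.0]
grip_width: 0.0069
grasp_force: 98.5
```

Request:
arm_command --moves '[[[-0.001,-0.0105,0.0015,0,0,-0.117,1],[-0.0015,-0.021,0.003,0,0,-0.234,1],[-0.0025,-0.032,0.0045,0,0,-0.351,1],[-0.003,-0.042,0.006,0,0,-0.468,1],[-0.004,-0.053,0.0075,0,0,-0.585,1],[-0.005,-0.0635,0.009,0,0,-0.702,1],[-0.006,-0.074,0.0105,0,0,-0.819,1],[-0.0065,-0.0846,0.0122,0,0,-0.936,1]]]'

```text
time: 8.75
tcp_pos: [0.5239, -0.3452, 0.2702]
ee_rot: [[-0.707, -0.707, -0.004], [-0.707, 0.707, 0.002], [0.001, 0.004, -1.0]]
ft_force: [0.3, -0.1, -2.1]
grip_width: 0.0071
grasp_force: 98.6
```

```bash
python3 - <<'E'
from plan import *
from rig import ctrl
import cv2
s=log(ctrl);show(s)
a=(np.array(s["tcp_pos"]),np.array(s["ee_rot"]))
print("to tip0",rel(a,tip(0)))
for t in (15,30,40,50,60,70): print(t,rel(tip(0),tip(t)))
for t in (75,80,85,90,95,100,105,110): print(t,"from70",rel(tip(70),tip(t)))
p=ctrl.capture("top");cv2.imwrite("pics/t2.png",cv2.resize(p["pixels"][120:300,200:440,::-1],(640,480),interpolation=cv2.INTER_CUBIC))
E
```

```text
t 8.75 q [ 1.068  0.415 -0.759  1.521  0.29   1.326  2.636] p [ 0.5239 -0.3452  0.2702] F [ 0.3 -0.1 -2.1] M [-0.17  0.09 -0.03] w 0.0071 98.6
[[-0.707, -0.707, -0.004], [-0.707, 0.707, 0.002], [0.001, 0.004, -1.0]]
to tip0 [-0.0035, 0.0019, -0.0008, 0.004, -0.001, 0.0]
15 [0.0005, -0.0008, 0.0018, 0.227, 0.131, 0.0]
30 [-0.0004, 0.0007, 0.0038, 0.453, 0.262, 0.0]
40 [-0.0018, 0.0031, 0.0055, 0.605, 0.349, 0.0]
50 [-0.0037, 0.0064, 0.0078, 0.756, 0.436, 0.0]
60 [-0.0061, 0.0106, 0.0109, 0.907, 0.524, 0.0]
70 [-0.0089, 0.0155, 0.0148, 1.058, 0.611, 0.0]
75 from70 [-0.0016, 0.0028, -0.0021, 0.076, 0.044, 0.0]
80 from70 [-0.0034, 0.006, -0.0042, 0.151, 0.087, -0.0]
85 from70 [-0.0054, 0.0093, -0.0064, 0.227, 0.131, -0.0]
90 from70 [-0.0075, 0.013, -0.0085, 0.302, 0.175, 0.0]
95 from70 [-0.0084, 0.0145, -0.0116, 0.378, 0.218, -0.0]
100 from70 [-0.0094, 0.0163, -0.0147, 0.453, 0.262, 0.0]
105 from70 [-0.0106, 0.0184, -0.0176, 0.529, 0.305, 0.0]
110 from70 [-0.012, 0.0207, -0.0204, 0.605, 0.349, 0.0]
```

View pics/t2.png

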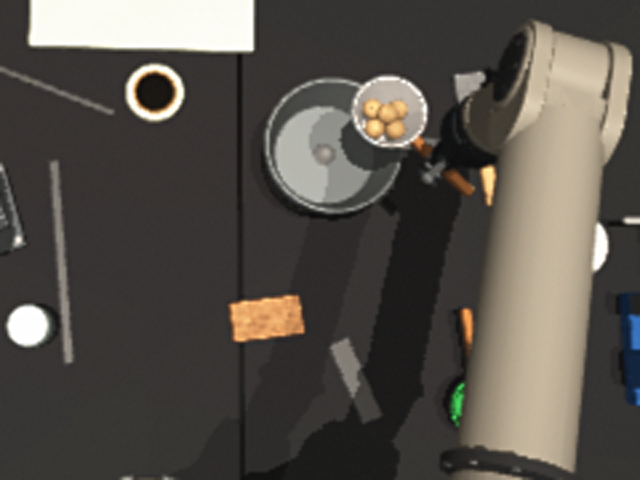

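The top view shows the cup over the right side of the bowl at (390,112) with the knobs in it, and the bowl at (330,145). I'll tip it towards the left.

Request:
arm_command --moves '[[[-0.003,0.001,0,0.076,0.044,0,1],[-0.003,0.001,0.001,0.151,0.087,0,1],[-0.003,0.001,0.002,0.227,0.131,0,1],[-0.003,0.002,0.003,0.302,0.175,0,1],[-0.004,0.002,0.003,0.378,0.218,0,1],[-0.004,0.003,0.004,0.453,0.262,0,1],[-0.005,0.004,0.005,0.529,0.305,0,1],[-0.005,0.005,0.005,0.605,0.349,0,1]]]'

```text
time: 9.47
tcp_pos: [0.524, -0.3369, 0.266]
ee_rot: [[-0.742, -0.651, 0.163], [-0.589, 0.515, -0.622], [0.321, -0.558, -0.766]]
ft_force: [-0.8, -0.3, -4.2]
grip_width: 0.0066
grasp_force: 98.7
```

```bash
python3 - <<'E'
from plan import *
from rig import ctrl
s=log(ctrl);show(s)
a=(np.array(s["tcp_pos"]),np.array(s["ee_rot"]))
for t in (40,50,60,70,75): print(t,rel(a,tip(t)))
E
```

```text
t 9.47 q [ 0.788  0.19  -0.683  1.957  0.967  0.987  1.936] p [ 0.524  -0.3369  0.266 ] F [-0.8 -0.3 -4.2] M [ 0.97  0.53 -0.  ] w 0.0066 98.7
[[-0.742, -0.651, 0.163], [-0.589, 0.515, -0.622], [0.321, -0.558, -0.766]]
40 [0.0004, -0.0003, 0.001, 0.001, -0.003, -0.006]
50 [-0.0018, 0.0035, 0.0003, 0.153, 0.083, -0.005]
60 [-0.0046, 0.0084, -0.0004, 0.304, 0.17, -0.005]
70 [-0.008, 0.0144, -0.001, 0.455, 0.257, -0.005]
75 [-0.0099, 0.0178, -0.0012, 0.531, 0.301, -0.004]
```

Tracking is exact. Next: 40→70°, then 70→110°.

Request:
arm_command --moves '[[[0,0.001,0.001,0.057,0.032,0,1],[-0.001,0.002,0,0.114,0.064,0,1],[-0.002,0.004,0,0.17,0.096,0,1],[-0.003,0.006,0,0.227,0.128,0,1],[-0.004,0.008,0,0.284,0.16,0,1],[-0.006,0.01,0,0.341,0.193,0,1],[-0.007,0.012,-0.001,0.4,0.225,0,1],[-0.008,0.0144,-0.001,0.455,0.257,0,1]]]'

```text
time: 10.13
tcp_pos: [0.5205, -0.3244, 0.2557]
ee_rot: [[-0.794, -0.557, 0.244], [-0.391, 0.16, -0.906], [0.466, -0.815, -0.345]]
ft_force: [-0.6, -0.8, -2.9]
grip_width: 0.0075
grasp_force: 99.0
```

Request:
arm_command --moves '[[[-0.001,0.0015,-0.001,0.042,0.024,0,1],[-0.0018,0.003,-0.0023,0.085,0.049,0,1],[-0.0027,0.0045,-0.0032,0.118,0.068,0,1],[-0.0034,0.006,-0.0042,0.151,0.087,0,1],[-0.0044,0.0077,-0.0053,0.19,0.11,0,1],[-0.0054,0.0093,-0.0064,0.227,0.131,0,1],[-0.0064,0.011,-0.0075,0.265,0.153,0,1],[-0.0075,0.013,-0.0085,0.302,0.175,0,1]]]'

```text
time: 10.8
tcp_pos: [0.5176, -0.3125, 0.2444]
ee_rot: [[-0.837, -0.482, 0.258], [-0.227, -0.123, -0.966], [0.498, -0.867, -0.006]]
ft_force: [-1.0, -0.5, -2.9]
grip_width: 0.0071
grasp_force: 99.2
```

```bash
python3 - <<'E'
from plan import *
from rig import ctrl
s=log(ctrl);show(s)
a=(np.array(s["tcp_pos"]),np.array(s["ee_rot"]))
for t in (90,95,100,105,110): print(t,rel(a,tip(t)))
E
```

```text
t 10.8 q [ 0.328  0.613 -0.537  2.249  1.804  1.795  0.917] p [ 0.5176 -0.3125  0.2444] F [-1.  -0.5 -2.9] M [ 1.63  0.61 -0.05] w 0.0071 99.2
[[-0.837, -0.482, 0.258], [-0.227, -0.123, -0.966], [0.498, -0.867, -0.006]]
90 [0.0006, -0.0004, -0.0012, 0.006, 0.002, -0.003]
95 [0.0002, 0.0002, -0.0048, 0.081, 0.046, -0.003]
100 [-0.0002, 0.001, -0.0083, 0.157, 0.089, -0.003]
105 [-0.0009, 0.0021, -0.0119, 0.232, 0.133, -0.003]
110 [-0.0016, 0.0035, -0.0154, 0.308, 0.176, -0.003]
```

Request:
arm_command --moves '[[[0,0,-0.003,0.06,0.035,0,1],[0,0,-0.006,0.12,0.067,0,1],[0,0.001,-0.009,0.18,0.1,0,1],[-0.001,0.002,-0.012,0.24,0.137,0,1],[-0.0016,0.0035,-0.0154,0.308,0.176,0,1],[-0.0016,0.0035,-0.0154,0.308,0.176,0,1],[-0.0016,0.0035,-0.0154,0.308,0.176,0,1],[-0.0016,0.0035,-0.0154,0.308,0.176,0,1]]]'

```text
time: 11.47
tcp_pos: [0.5138, -0.2985, 0.2419]
ee_rot: [[-0.882, -0.405, 0.242], [-0.059, -0.413, -0.909], [0.468, -0.816, 0.341]]
ft_force: [-0.8, 0.0, -2.1]
grip_width: 0.0069
grasp_force: 99.3
```

```bash
python3 - <<'E'
from plan import *
from rig import ctrl
import cv2
s=log(ctrl);show(s)
a=ctrl.capture("top")["pixels"][120:240,250:410,::-1]
b=ctrl.capture("wrist")["pixels"][:,:,::-1]
c=ctrl.capture("scene")["pixels"][150:330,110:350,::-1]
cv2.imwrite("pics/t3.png",np.hstack([cv2.resize(a,(400,300)),cv2.resize(c,(400,300)),]))
cv2.imwrite("pics/w3.png",np.vstack([np.hstack([cv2.resize(a,(400,300)),cv2.resize(c,(400,300))]),np.hstack([cv2.resize(b,(400,300)),np.zeros((300,400,3),np.uint8)])]))
E
```

```text
t 11.47 q [-0.026  0.846 -0.104  2.212  1.779  1.979  0.627] p [ 0.5138 -0.2985  0.2419] F [-0.8  0.  -2.1] M [ 1.36  0.57 -0.07] w 0.0069 99.3
[[-0.882, -0.405, 0.242], [-0.059, -0.413, -0.909], [0.468, -0.816, 0.341]]
```

View pics/w3.png

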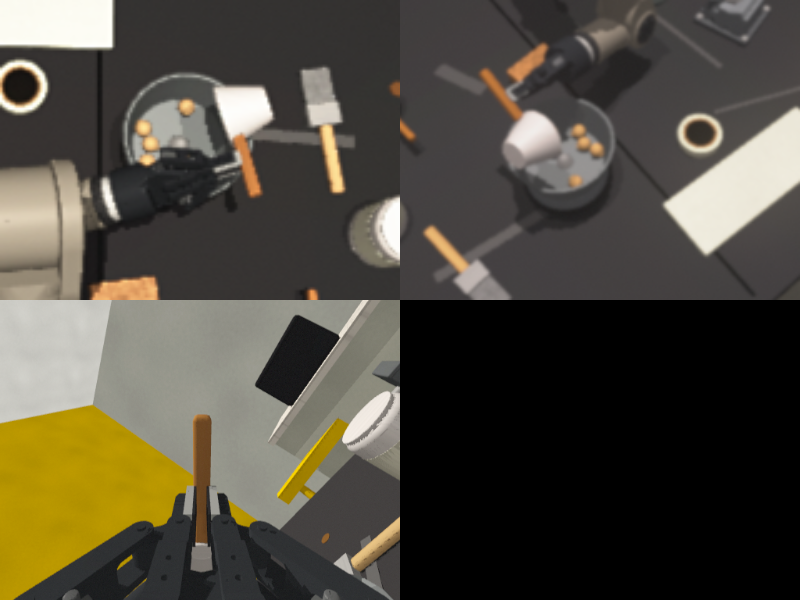

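Four knobs show clearly in the bowl. The other two may be hidden by the gripper and scoop. I'll tip the scoop back upright and then count again.

```bash
python3 - <<'E'
from plan import *
for t in (104,97,90,83,76,70,63,56): print(t,rel(tip(110),tip(t)))
for t in (49,42,35,28,21,14,7,0): print(t,rel(tip(56),tip(t)))
E
```

```text
104 [0.0001, -0.0002, 0.0046, -0.091, -0.052, -0.0]
97 [0.0, -0.0, 0.0099, -0.196, -0.113, -0.0]
90 [-0.0004, 0.0007, 0.0148, -0.302, -0.175, 0.0]
83 [0.0009, -0.0015, 0.0209, -0.408, -0.236, -0.0]
76 [0.0019, -0.0033, 0.0265, -0.514, -0.297, -0.0]
70 [0.0026, -0.0045, 0.031, -0.605, -0.349, 0.0]
63 [0.0033, -0.0057, 0.0358, -0.71, -0.41, 0.0]
56 [0.0038, -0.0065, 0.0401, -0.816, -0.471, -0.0]
49 [0.0017, -0.003, 0.0015, -0.106, -0.061, 0.0]
42 [0.0032, -0.0055, 0.0029, -0.212, -0.122, 0.0]
35 [0.0043, -0.0075, 0.004, -0.317, -0.183, 0.0]
28 [0.0052, -0.009, 0.0047, -0.423, -0.244, 0.0]
21 [0.0059, -0.0102, 0.005, -0.529, -0.305, 0.0]
14 [0.0064, -0.011, 0.0049, -0.635, -0.367, 0.0]
7 [0.0067, -0.0115, 0.0043, -0.741, -0.428, 0.0]
0 [0.0068, -0.0118, 0.0031, -0.846, -0.489, 0.0]
```

Request:
arm_command --moves '[[[0,0,0.0046,-0.091,-0.052,0,1],[0,0,0.0099,-0.196,-0.113,0,1],[0,0,0.0148,-0.302,-0.175,0,1],[0.001,-0.0015,0.0209,-0.408,-0.236,0,1],[0.002,-0.0033,0.0265,-0.514,-0.297,0,1],[0.0026,-0.0045,0.031,-0.605,-0.349,0,1],[0.0033,-0.0057,0.0358,-0.71,-0.41,0,1],[0.0038,-0.0065,0.0401,-0.816,-0.471,0,1]]]'

```text
time: 12.28
tcp_pos: [0.5213, -0.3327, 0.2651]
ee_rot: [[-0.767, -0.605, 0.215], [-0.494, 0.341, -0.8], [0.41, -0.72, -0.56]]
ft_force: [-1.1, -0.6, -3.3]
grip_width: 0.0072
grasp_force: 98.9
```

Request:
arm_command --moves '[[[0.0017,-0.003,0.0015,-0.106,-0.061,0,1],[0.0032,-0.0055,0.0029,-0.212,-0.122,0,1],[0.0043,-0.0075,0.004,-0.317,-0.183,0,1],[0.0052,-0.009,0.0047,-0.423,-0.244,0,1],[0.0059,-0.0102,0.005,-0.529,-0.305,0,1],[0.0064,-0.011,0.0049,-0.635,-0.367,0,1],[0.0067,-0.0115,0.0043,-0.741,-0.428,0,1],[0.0068,-0.0118,0.0031,-0.846,-0.489,0,1]]]'

```text
time: 12.95
tcp_pos: [0.5234, -0.3433, 0.2755]
ee_rot: [[-0.71, -0.704, 0.01], [-0.704, 0.71, -0.021], [0.008, -0.022, -1.0]]
ft_force: [-0.2, -0.5, -2.7]
grip_width: 0.0071
grasp_force: 98.8
```

```bash
python3 - <<'E'
from plan import *
from rig import ctrl
import cv2
s=log(ctrl);show(s)
a=ctrl.capture("top")["pixels"][120:240,250:410,::-1]
c=ctrl.capture("scene")["pixels"][150:330,110:350,::-1]
cv2.imwrite("pics/t4.png",np.hstack([cv2.resize(a,(400,300)),cv2.resize(c,(400,300))]))
E
```

```text
t 12.95 q [ 0.713  0.324 -0.271  1.547  0.105  1.265  2.778] p [ 0.5234 -0.3433  0.2755] F [-0.2 -0.5 -2.7] M [-0.14  0.14 -0.01] w 0.0071 98.8
[[-0.71, -0.704, 0.01], [-0.704, 0.71, -0.021], [0.008, -0.022, -1.0]]
```

View pics/t4.png

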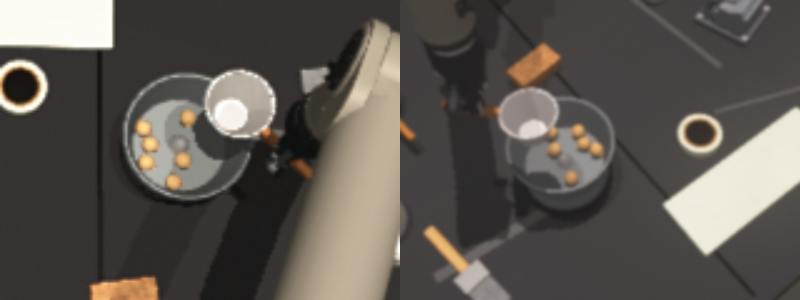

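All six knobs are in the bowl and the scoop is empty. Next I'll carry it back to where it stood.

```bash
python3 - <<'E'
from plan import *
from rig import ctrl
s=ctrl.state(); a=(np.array(s["tcp_pos"]),np.array(s["ee_rot"]))
z=np.array([0,0,-1.]);y=np.radians(10.5);h=np.array([np.cos(y),np.sin(y),0]);R0=np.c_[h,np.cross(z,h),z]
p0=np.array([.5517,-.0065,.30]); p1=np.array([.525,-.3414,.28])
W=[(p0+(p1-p0)*k/4,Ro.from_euler('z',214.5*k/4,degrees=True).as_matrix()@R0) for k in range(5)][::-1]
W[0]=a
for i in range(4): print("carry",i,rel(W[i],W[i+1]))
E
```

```text
carry 0 [-0.0708, 0.059, -0.0144, -0.029, -0.001, 0.923]
carry 1 [0.006, 0.0838, -0.005, 0.0, 0.0, 0.936]
carry 2 [0.071, 0.0449, -0.005, 0.0, 0.0, 0.936]
carry 3 [0.0782, -0.0305, -0.005, 0.0, 0.0, 0.936]
```

Request:
arm_command --moves '[[[-0.009,0.007,-0.002,-0.003,0,0.115,1],[-0.018,0.015,-0.004,-0.007,0,0.231,1],[-0.0265,0.022,-0.005,-0.011,0,0.346,1],[-0.035,0.0295,-0.007,-0.015,0,0.461,1],[-0.044,0.037,-0.009,-0.018,0,0.577,1],[-0.053,0.044,-0.011,-0.022,0,0.692,1],[-0.062,0.052,-0.013,-0.025,0,0.808,1],[-0.0708,0.059,-0.0144,-0.029,0,0.923,1]]]'

```text
time: 13.72
tcp_pos: [0.5318, -0.2487, 0.2849]
ee_rot: [[-0.989, 0.145, -0.001], [0.145, 0.989, -0.001], [0.001, -0.001, -1.0]]
ft_force: [0.8, 0.3, -2.2]
grip_width: 0.007
grasp_force: 98.8
```

Request:
arm_command --moves '[[[0.001,0.0105,-0.001,0,0,0.117,1],[0.0015,0.021,-0.001,0,0,0.234,1],[0.002,0.0315,-0.002,0,0,0.351,1],[0.003,0.042,-0.003,0,0,0.468,1],[0.004,0.0525,-0.003,0,0,0.585,1],[0.0045,0.063,-0.004,0,0,0.702,1],[0.005,0.0735,-0.004,0,0,0.819,1],[0.006,0.0838,-0.005,0,0,0.936,1]]]'

```text
time: 14.38
tcp_pos: [0.5373, -0.1652, 0.2896]
ee_rot: [[-0.47, 0.883, -0.001], [0.883, 0.47, -0.001], [-0.0, -0.001, -1.0]]
ft_force: [1.1, -0.5, -2.5]
grip_width: 0.0072
grasp_force: 98.8
```

Request:
arm_command --moves '[[[0.009,0.0055,-0.001,0,0,0.117,1],[0.018,0.011,-0.001,0,0,0.234,1],[0.0265,0.017,-0.002,0,0,0.351,1],[0.0355,0.0225,-0.003,0,0,0.468,1],[0.044,0.028,-0.003,0,0,0.585,1],[0.053,0.0335,-0.004,0,0,0.702,1],[0.062,0.039,-0.004,0,0,0.819,1],[0.071,0.0449,-0.005,0,0,0.936,1]]]'

```text
time: 15.05
tcp_pos: [0.543, -0.0819, 0.2947]
ee_rot: [[0.432, 0.902, -0.001], [0.902, -0.432, -0.001], [-0.001, -0.0, -1.0]]
ft_force: [0.6, -0.4, -1.5]
grip_width: 0.0075
grasp_force: 98.8
```

Request:
arm_command --moves '[[[0.01,-0.004,-0.001,0,0,0.117,1],[0.02,-0.008,-0.001,0,0,0.234,1],[0.03,-0.012,-0.002,0,0,0.351,1],[0.039,-0.015,-0.003,0,0,0.468,1],[0.049,-0.019,-0.003,0,0,0.585,1],[0.059,-0.023,-0.004,0,0,0.702,1],[0.0685,-0.027,-0.004,0,0,0.819,1],[0.0782,-0.0305,-0.005,0,0,0.936,1]]]'

```text
time: 15.72
tcp_pos: [0.5489, 0.0015, 0.2998]
ee_rot: [[0.982, 0.187, -0.0], [0.187, -0.982, -0.001], [-0.0, 0.001, -1.0]]
ft_force: [-0.5, 0.8, -2.1]
grip_width: 0.0068
grasp_force: 98.8
```

```bash
python3 - <<'E'
from plan import *
from rig import ctrl
from h import *
s=log(ctrl);show(s); a=(np.array(s["tcp_pos"]),np.array(s["ee_rot"]))
z=np.array([0,0,-1.]);y=np.radians(10.5);h=np.array([np.cos(y),np.sin(y),0]);R0=np.c_[h,np.cross(z,h),z]
print(rel(a,(np.array([.5517,-.0065,.056]),R0)))
# scoop tilt: rim plane, seen from top
p=ctrl.capture("scene"); w=cloud(p); S=a[0]-.08*h
m=sel(w,S,.06,S[2]-.02,S[2]+.03)&(cv2.cvtColor(p["pixels"],cv2.COLOR_RGB2HSV)[...,1]<90); P=w[m]; print("pts",len(P),P[:,2].max()-a[0][2])
t=P[P[:,2]>a[0][2]-.004]; A=np.c_[t[:,:2]-S[:2],np.ones(len(t))]; print("plane",np.linalg.lstsq(A,t[:,2]-a[0][2],rcond=None)[0].round(3))
E
```

```text
t 15.72 q [-0.044  0.172 -0.043  1.682  0.009  1.288 -1.471] p [0.5489 0.0015 0.2998] F [-0.5  0.8 -2.1] M [ 0.05 -0.07 -0.02] w 0.0068 98.8
[[0.982, 0.187, -0.0], [0.187, -0.982, -0.001], [-0.0, 0.001, -1.0]]
[0.0013, 0.0081, 0.2438, 0.001, 0.0, 0.005]
pts 340 0.00915287844201973
plane [ 0.002 -0.03   0.003]
```

Request:
arm_command --moves '[[[0.0013,0.008,0.03,0,0,0,1],[0.0013,0.008,0.07,0,0,0,1],[0.0013,0.008,0.11,0,0,0,1],[0.0013,0.008,0.15,0,0,0,1],[0.0013,0.008,0.19,0,0,0,1],[0.0013,0.008,0.22,0,0,0,1],[0.0013,0.008,0.237,0,0,0,1],[0.0013,0.008,0.24,0,0,0,1]]]'

```text
time: 16.43
tcp_pos: [0.5493, -0.0068, 0.0566]
ee_rot: [[0.981, 0.195, -0.007], [0.195, -0.981, -0.0], [-0.007, -0.001, -1.0]]
ft_force: [0.3, -0.1, -1.8]
grip_width: 0.0068
grasp_force: 98.8
```

Request:
arm_command --moves '[[[0,0,0.001,0,0,0,1],[0,0,0.0025,0,0,0,1],[0,0,0.004,0,0,0,1],[0,0,0.005,0,0,0,1],[0,0,0.005,0,0,0,1]]]'

```text
time: 16.85
tcp_pos: [0.5549, -0.0068, 0.0561]
ee_rot: [[0.981, 0.192, 0.003], [0.192, -0.981, 0.001], [0.003, -0.0, -1.0]]
ft_force: [0.8, 0.2, -1.9]
grip_width: 0.0071
grasp_force: 99.0
```

Request:
arm_command --moves '[[[0,0,0.001,0,0,0,1],[0,0,0.002,0,0,0,1],[0,0,0.002,0,0,0,1],[0,0,0.002,0,0,0,1]]]'

```text
time: 17.18
tcp_pos: [0.5554, -0.0067, 0.0538]
ee_rot: [[0.981, 0.192, 0.003], [0.192, -0.981, 0.001], [0.003, -0.0, -1.0]]
ft_force: [2.1, 0.9, 2.8]
grip_width: 0.0071
grasp_force: 99.6
```

Request:
arm_command --moves '[[[0,0,0,0,0,0,0.7],[0,0,0,0,0,0,0.5],[0,0,0,0,0,0,0.3],[0,0,0,0,0,0,0.3],[0,0,0,0,0,0,0.3],[0,0,-0.01,0,0,0,0.3],[0,0,-0.03,0,0,0,0.3],[0,0,-0.06,0,0,0,0.3]]]'

```text
time: 17.85
tcp_pos: [0.5516, -0.007, 0.1118]
ee_rot: [[0.981, 0.192, -0.006], [0.192, -0.981, 0.0], [-0.006, -0.001, -1.0]]
ft_force: [-0.1, 0.6, -0.4]
grip_width: 0.0598
grasp_force: 0.0
```

Request:
arm_command --moves '[[[0,0,-0.04,0,0,0,0.3],[0,0,-0.08,0,0,0,0.5],[0,0,-0.12,0,0,0,1],[0,0,-0.16,0,0,0,1],[0,0,-0.19,0,0,0,1],[0,0,-0.21,0,0,0,1],[0,0,-0.21,0,0,0,1]]]'

```text
time: 18.43
tcp_pos: [0.5563, -0.0069, 0.3294]
ee_rot: [[0.981, 0.192, 0.011], [0.192, -0.981, 0.001], [0.011, 0.001, -1.0]]
ft_force: [-0.3, 0.0, 0.4]
grip_width: -0.0001
grasp_force: 0.0
```

```bash
python3 - <<'E'
from plan import *
from rig import ctrl
from h import *
s=log(ctrl);show(s)
a=ctrl.capture("top"); c=ctrl.capture("scene"); b=ctrl.capture("wrist")
np.savez("top5.npz",**a);np.savez("scene5.npz",**c)
cv2.imwrite("pics/p5.png",np.vstack([np.hstack([cv2.resize(a["pixels"][120:270,140:340,::-1],(400,300)),cv2.resize(c["pixels"][90:240,200:400,::-1],(400,300),interpolation=cv2.INTER_CUBIC)]),np.hstack([cv2.resize(b["pixels"][:,:,::-1],(400,300)),np.zeros((300,400,3),np.uint8)])]))
for n,p in (("top",a),("scene",c)):
    w=cloud(p); hsv=cv2.cvtColor(p["pixels"],cv2.COLOR_RGB2HSV)
    P=w[sel(w,(.473,-.018),.06,.055,.075)&(hsv[...,1]<90)]
    if len(P)>10: print(n,"rim",circ(P),P[:,2].min(),P[:,2].max(), np.linalg.lstsq(np.c_[P[:,:2]-[.473,-.018],np.ones(len(P))],P[:,2],rcond=None)[0].round(3))
    # pedestal head, black
    m=sel(w,(.445,.24),.09,.1,.2)&(p["pixels"].max(2)<60); P=w[m]; np.save(f"head_{n}.npy",P); print(n,len(P),P.mean(0),P.min(0),P.max(0))
    # base plate heights
    for z0,z1 in ((.006,.02),(.02,.06),(.06,.1)):
        q=w[sel(w,(.47,.235),.1,z0,z1)]; print(z0,len(q),q.min(0).round(3),q.max(0).round(3))
E
```

```text
t 18.43 q [-0.036  0.165 -0.033  1.626  0.005  1.34  -1.447] p [ 0.5563 -0.0069  0.3294] F [-0.3  0.   0.4] M [-0.02 -0.08  0.01] w -0.0001 0.0
[[0.981, 0.192, 0.011], [0.192, -0.981, 0.001], [0.011, 0.001, -1.0]]
top 244 [0.44414156 0.24337148 0.1373957 ] [0.41757545 0.21371937 0.11914698] [0.47354007 0.27378582 0.15362174]
0.006 324 [0.408 0.181 0.006] [0.561 0.324 0.02 ]
0.02 62 [0.457 0.206 0.021] [0.55  0.257 0.059]
0.06 353 [0.457 0.211 0.06 ] [0.543 0.312 0.089]
scene rim (array([ 0.47852258, -0.02126567]), np.float64(0.0421923727101376)) 0.05509072917116087 0.0682840267864222 [-0.004 -0.003  0.06 ]
scene 193 [0.45332941 0.23966692 0.13862411] [0.41803758 0.21338548 0.11324076] [0.48101478 0.27380985 0.15600054]
0.006 369 [0.393 0.154 0.006] [0.564 0.321 0.02 ]
0.02 244 [0.418 0.193 0.02 ] [0.555 0.314 0.06 ]
0.06 444 [0.459 0.211 0.06 ] [0.548 0.311 0.1  ]
```

View pics/p5.png

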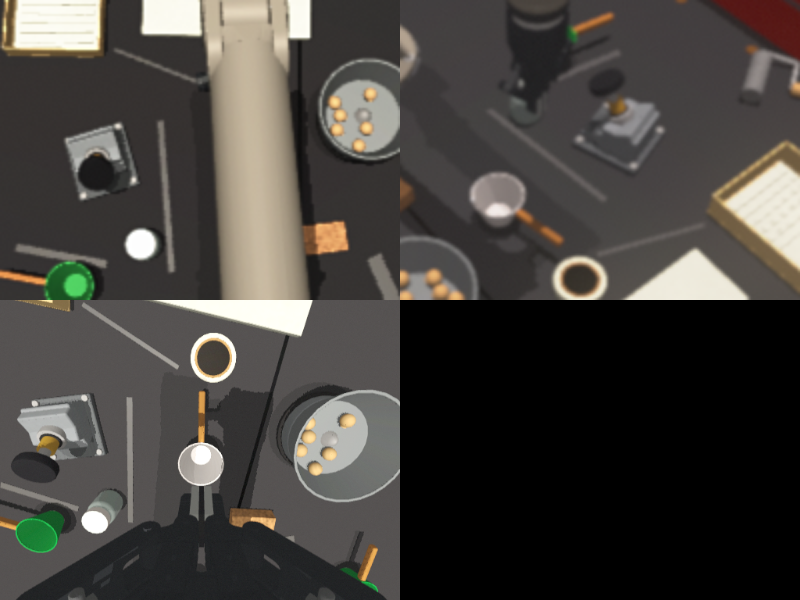

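The scoop stands upright at about (0.477, -0.020), at (498,200) in the composite, and six knobs are in the bowl. Now to measure the plunger head.

```bash
python3 kin.py; cat > head.py <<'E'
from srch import *
from h import *
psi=np.radians(18); n=np.array([-.5*np.cos(psi),-.5*np.sin(psi),.866]); ex=np.array([.866*np.cos(psi),.866*np.sin(psi),.5]); ey=np.cross(-n,ex)
R=np.c_[ex,ey,-n]
E
python3 - <<'E'
from head import *
for c in ("top","scene"):
    P=np.load(f"head_{c}.npy"); 
    for k in range(3):
        t=P@n; sm=np.percentile(t,60); T_=P[np.abs(t-sm)<.005]
    cc=T_.mean(0); nn=np.linalg.svd(T_-cc)[2][2]; nn*=np.sign(nn[2]); print(c,"normal",nn.round(3),"psi",np.degrees(np.arctan2(-nn[1],-nn[0])).round(1))
    for lab,Q in (("top",T_),("all",P)):
        u=np.c_[Q@ex,Q@ey].astype(np.float32); (ux,uy),r=cv2.minEnclosingCircle(u); print(lab,len(Q),r, (ux*ex+uy*ey+np.median(T_@n)*n).round(4))
    print("axis coord",np.percentile(P@n,[5,25,50,75,95]).round(4))
from rig import ctrl
s=ctrl.state(); H=np.array([.447,.242,.14])
q=np.array(s["joint_positions"]); p0=np.array(s["tcp_pos"]);R0=np.array(s["ee_rot"]); dr=Ro.from_matrix(R0.T@R).as_rotvec()
for k in range(11):
    p=p0+(H+.082*n-p0)*k/10; Rk=R0@Ro.from_rotvec(dr*k/10).as_matrix(); q=ik(p,Rk,q,.03)
print(q.round(2),e(q,p,R)); p=H-.005*n; q=ik(p,R,q,.03);print(q.round(2),e(q,p,R))
to(s,H+.082*n,R)
E
```

```text
0.00205773252363326 [ 0.2305  0.5374 -0.0096  0.0136  0.4726 -0.0047  0.3453 -0.0564  1.5252] [-1, -1, -1, -1] 0.02027985971805129
top normal [-0.485 -0.157  0.86 ] psi 17.9
top 220 0.031413786113262177 [0.4418 0.2431 0.1366]
all 244 0.03151926025748253 [0.4422 0.2434 0.1369]
axis coord [-0.1359 -0.1316 -0.1295 -0.1278 -0.1252]
scene normal [-0.461 -0.156  0.874] psi 18.7
top 140 0.03330423682928085 [0.4459 0.2442 0.1389]
all 193 0.03419207036495209 [0.446  0.2414 0.1385]
axis coord [-0.1438 -0.1354 -0.1303 -0.129  -0.1275]
[-0.19 -0.2  -0.42  2.33  0.1   0.48 -1.95] (np.float64(1.111659772132117e-05), np.float64(0.008961489869119573))
[-0.25  0.03 -0.39  2.36  0.53  0.28 -2.36] (np.float64(8.003302406953572e-05), np.float64(0.06041158606269146))
shift [-0.0971 -0.2598  0.1118] n 0.299 rot [ 0.031   0.5236 -0.1184] 30.8
```

```bash
python3 - <<'E'
from head import *
from rig import ctrl
s=ctrl.state(); H=np.array([.444,.243,.1375])
p0=np.array(s["tcp_pos"]);R0=np.array(s["ee_rot"])
def Rt(deg,yaw=18):
    y,t=np.radians([yaw,deg]); z=np.array([np.sin(t)*np.cos(y),np.sin(t)*np.sin(y),-np.cos(t)]); x=np.array([np.cos(t)*np.cos(y),np.cos(t)*np.sin(y),np.sin(t)]); return np.c_[x,np.cross(z,x),z]
for deg in (15,20,25,30):
  for yaw in (18,40):
    R=Rt(deg,yaw) ; q=np.array(s["joint_positions"]); dr=Ro.from_matrix(R0.T@R).as_rotvec()
    for d in np.r_[np.linspace(.3,.06,8),np.linspace(.05,-.03,9)]:
        p=H+d*n-.022*R[:,2]; q=ik(p,R,q,.02)
        if abs(d-.06)<1e-6: print(deg,yaw,"standoff",q.round(2))
    print(deg,yaw,"deep",q.round(2),np.round(e(q,p,R),4))
R=Rt(20); print("to20"); to(s,H+.05*n-.022*R[:,2],R)
E
```

```text
15 18 standoff [-0.15 -0.06 -0.44  2.14  0.05  0.79 -1.88]
15 18 deep [-0.19  0.14 -0.44  2.16  0.21  0.61 -2.02] [0.     0.0005]
15 40 standoff [-0.28 -0.05 -0.23  2.14 -0.1   0.8  -1.31]
15 40 deep [-0.29  0.13 -0.23  2.16 -0.05  0.6  -1.34] [0.     0.0002]
20 18 standoff [-0.53 -0.1  -0.1   2.21  0.12  0.7  -1.96]
20 18 deep [-0.52  0.09 -0.09  2.23  0.19  0.49 -2.01] [0.     0.0003]
20 40 standoff [-0.55 -0.1   0.04  2.21 -0.12  0.7  -1.29]
20 40 deep [-0.54  0.09  0.05  2.23 -0.2   0.49 -1.19] [0.     0.0004]
25 18 standoff [-0.76 -0.14  0.09  2.27  0.24  0.6  -2.09]
25 18 deep [-0.73  0.06  0.11  2.3   0.27  0.37 -2.1 ] [0.     0.0002]
25 40 standoff [-0.55 -0.14  0.06  2.28 -0.18  0.59 -1.22]
25 40 deep [-0.55  0.06  0.08  2.3  -0.34  0.38 -1.04] [0.     0.0012]
30 18 standoff [-0.76 -0.18  0.07  2.34  0.36  0.51 -2.21]
30 18 deep [-0.41  0.04 -0.24  2.36  0.56  0.28 -2.4 ] [0.0003 0.2468]
30 40 standoff [-0.53 -0.18  0.06  2.34 -0.28  0.49 -1.11]
30 40 deep [-0.55  0.04  0.11  2.36 -0.59  0.28 -0.78] [0.     0.0035]
to20
shift [-0.0914 -0.2624  0.1214] n 0.303 rot [ 0.0204  0.3493 -0.1199] 21.2
```

Request:
arm_command --moves '[[[-0.015,-0.036,0.005,0.003,0.05,-0.017,1],[-0.028,-0.072,0.012,0.006,0.1,-0.034,1],[-0.04,-0.108,0.022,0.009,0.15,-0.05,1],[-0.053,-0.144,0.037,0.012,0.2,-0.07,1],[-0.065,-0.178,0.055,0.015,0.25,-0.085,1],[-0.077,-0.212,0.076,0.018,0.3,-0.1,1],[-0.086,-0.24,0.1,0.02,0.349,-0.12,1],[-0.0914,-0.2624,0.1214,0.02,0.349,-0.12,1]]]'

```text
time: 19.25
tcp_pos: [0.4087, 0.2327, 0.1981]
ee_rot: [[0.893, 0.312, 0.323], [0.295, -0.95, 0.104], [0.339, 0.003, -0.941]]
ft_force: [0.7, -0.4, -0.5]
grip_width: 0.0001
grasp_force: 0.0
```

Request:
arm_command --moves '[[[0,0,0,0,0,0,1],[0,0,0,0,0,0,1],[0,0,0,0,0,0,1]]]'

```text
time: 19.5
tcp_pos: [0.4139, 0.2322, 0.2011]
ee_rot: [[0.894, 0.308, 0.325], [0.29, -0.951, 0.104], [0.341, 0.001, -0.94]]
ft_force: [0.8, 0.7, -0.4]
grip_width: -0.0002
grasp_force: 0.0
```

```bash
cat > st.py <<'E'
from head import *
from rig import ctrl
H=np.array([.444,.243,.1375])
s=log(ctrl);show(s); R0=np.array(s["ee_rot"]); tip=s["tcp_pos"]+.022*R0[:,2]
d=(tip-H); print("tip axial",(d@n).round(4),"lateral ex",(d@ex).round(4),"ey",(d@ey).round(4),"Fn",np.dot(s["ft_force"],n).round(2))
print("axis in tool (per -n)",(R0.T@-n).round(4),"lateral fix shift",(R0.T@(-(d@ex)*ex-(d@ey)*ey)).round(4))
E
python3 st.py
```

```text
t 19.5 q [-0.295 -0.072 -0.377  2.214  0.153  0.674 -2.037] p [0.4139 0.2322 0.2011] F [ 0.8  0.7 -0.4] M [-0.09  0.25  0.  ] w -0.0002 0.0
[[0.894, 0.308, 0.325], [0.29, -0.951, 0.104], [0.341, 0.001, -0.94]]
tip axial 0.0494 lateral ex 0.0003 ey 0.001 Fn -0.85
axis in tool (per -n) [ 0.1746 -0.0012  0.9846] lateral fix shift [-0.0003 -0.001   0.    ]
```

Request:
arm_command --moves '[[[0.0018,-0.001,0.01,0,0,0,1],[0.0035,-0.001,0.02,0,0,0,1],[0.0053,-0.001,0.03,0,0,0,1],[0.007,-0.001,0.0385,0,0,0,1],[0.007,-0.001,0.0385,0,0,0,1],[0.007,-0.001,0.0385,0,0,0,1]]]'

```text
time: 20.0
tcp_pos: [0.4323, 0.2397, 0.1669]
ee_rot: [[0.894, 0.309, 0.324], [0.29, -0.951, 0.104], [0.341, 0.001, -0.94]]
ft_force: [-1.0, 0.2, -0.4]
grip_width: 0.0001
grasp_force: 0.0
```

Request:
arm_command --moves '[[[0.0005,0,0.003,0,0,0,1],[0.001,0,0.006,0,0,0,1],[0.001,0,0.006,0,0,0,1]]]'

```text
time: 20.25
tcp_pos: [0.4353, 0.241, 0.1624]
ee_rot: [[0.893, 0.309, 0.326], [0.291, -0.951, 0.105], [0.342, 0.001, -0.94]]
ft_force: [-0.1, -0.2, 0.5]
grip_width: 0.0
grasp_force: 0.0
```

Request:
arm_command --moves '[[[0.0004,0,0.002,0,0,0,1],[0.0005,0,0.003,0,0,0,1],[0.0005,0,0.003,0,0,0,1]]]'

```text
time: 20.5
tcp_pos: [0.4366, 0.2414, 0.1599]
ee_rot: [[0.893, 0.309, 0.326], [0.291, -0.951, 0.105], [0.343, 0.001, -0.939]]
ft_force: [0.8, 0.2, -0.1]
grip_width: 0.0002
grasp_force: 0.0
```

```bash
python3 st.py
```

```text
t 20.5 q [-0.296  0.036 -0.384  2.22   0.252  0.574 -2.124] p [0.4366 0.2414 0.1599] F [ 0.8  0.2 -0.1] M [-0.1  0.3 -0. ] w 0.0002 0.0
[[0.893, 0.309, 0.326], [0.291, -0.951, 0.105], [0.343, 0.001, -0.939]]
tip axial 0.0015 lateral ex 0.0009 ey -0.0008 Fn -0.51
axis in tool (per -n) [ 1.731e-01 -5.000e-04  9.849e-01] lateral fix shift [-0.0009  0.0008  0.0002]
```

Contact should be about 1.5 mm away. I'll go on in 1–1.5 mm steps.

Request:
arm_command --moves '[[[0.0003,0,0.0015,0,0,0,1],[0.0003,0,0.0015,0,0,0,1]]]'

```text
time: 20.67
tcp_pos: [0.4374, 0.2417, 0.1585]
ee_rot: [[0.893, 0.309, 0.326], [0.291, -0.951, 0.105], [0.343, 0.001, -0.94]]
ft_force: [0.3, 0.3, 0.0]
grip_width: -0.0002
grasp_force: 0.0
```

Request:
arm_command --moves '[[[0.0003,0,0.0015,0,0,0,1],[0.0003,0,0.0015,0,0,0,1]]]'

```text
time: 20.83
tcp_pos: [0.4382, 0.2419, 0.1572]
ee_rot: [[0.893, 0.309, 0.326], [0.291, -0.951, 0.105], [0.342, 0.001, -0.94]]
ft_force: [-0.6, 0.1, -0.3]
grip_width: 0.0001
grasp_force: 0.0
```

Request:
arm_command --moves '[[[0.0003,0,0.0015,0,0,0,1],[0.0003,0,0.0015,0,0,0,1]]]'

```text
time: 21.0
tcp_pos: [0.4389, 0.2422, 0.1558]
ee_rot: [[0.894, 0.309, 0.326], [0.291, -0.951, 0.105], [0.342, 0.001, -0.94]]
ft_force: [-0.1, -0.1, -0.8]
grip_width: -0.0003
grasp_force: 0.0
```

Request:
arm_command --moves '[[[0.0003,0,0.0015,0,0,0,1],[0.0003,0,0.0015,0,0,0,1]]]'

```text
time: 21.17
tcp_pos: [0.4397, 0.2424, 0.1545]
ee_rot: [[0.894, 0.309, 0.326], [0.291, -0.951, 0.105], [0.342, 0.001, -0.94]]
ft_force: [-0.1, 0.1, -0.4]
grip_width: 0.0002
grasp_force: 0.0
```

```bash
python3 st.py
```

```text
t 21.17 q [-0.297  0.051 -0.382  2.219  0.266  0.563 -2.136] p [0.4397 0.2424 0.1545] F [-0.1  0.1 -0.4] M [-0.12  0.37  0.03] w 0.0002 0.0
[[0.894, 0.309, 0.326], [0.291, -0.951, 0.105], [0.342, 0.001, -0.94]]
tip axial -0.0048 lateral ex 0.001 ey -0.0007 Fn -0.31
axis in tool (per -n) [ 1.734e-01 -5.000e-04  9.848e-01] lateral fix shift [-0.0009  0.0007  0.0002]
```

Request:
arm_command --moves '[[[0.0003,0,0.0015,0,0,0,1],[0.0003,0,0.0015,0,0,0,1]]]'

```text
time: 21.33
tcp_pos: [0.4404, 0.2426, 0.1532]
ee_rot: [[0.893, 0.309, 0.326], [0.291, -0.951, 0.105], [0.342, 0.001, -0.94]]
ft_force: [0.1, 0.1, 1.0]
grip_width: -0.0002
grasp_force: 0.0
```

Request:
arm_command --moves '[[[0.0003,0,0.0015,0,0,0,1],[0.0003,0,0.0015,0,0,0,1]]]'

```text
time: 21.5
tcp_pos: [0.4412, 0.2429, 0.1519]
ee_rot: [[0.894, 0.309, 0.326], [0.291, -0.951, 0.105], [0.342, 0.001, -0.94]]
ft_force: [-0.8, -0.4, -0.7]
grip_width: -0.0001
grasp_force: 0.0
```

Request:
arm_command --moves '[[[0.0003,0,0.0015,0,0,0,1],[0.0003,0,0.0015,0,0,0,1]]]'

```text
time: 21.67
tcp_pos: [0.4419, 0.2431, 0.1506]
ee_rot: [[0.894, 0.309, 0.326], [0.291, -0.951, 0.105], [0.342, 0.001, -0.94]]
ft_force: [0.3, -0.1, 0.4]
grip_width: -0.0004
grasp_force: 0.0
```

```bash
python3 st.py; python3 - <<'E'
from rig import ctrl
import cv2,numpy as np
a=ctrl.capture("top")["pixels"][150:250,130:263,::-1]; c=ctrl.capture("scene")["pixels"][90:190,240:373,::-1]
cv2.imwrite("pics/p6.png",np.hstack([cv2.resize(x,(400,300),interpolation=cv2.INTER_CUBIC) for x in (a,c)]))
E
```

```text
t 21.67 q [-0.298  0.061 -0.381  2.219  0.277  0.554 -2.145] p [0.4419 0.2431 0.1506] F [ 0.3 -0.1  0.4] M [-0.11  0.36 -0.01] w -0.0004 0.0
[[0.894, 0.309, 0.326], [0.291, -0.951, 0.105], [0.342, 0.001, -0.94]]
tip axial -0.0094 lateral ex 0.0011 ey -0.0008 Fn 0.24
axis in tool (per -n) [ 1.733e-01 -5.000e-04  9.848e-01] lateral fix shift [-0.0011  0.0008  0.0002]
```

View pics/p6.png

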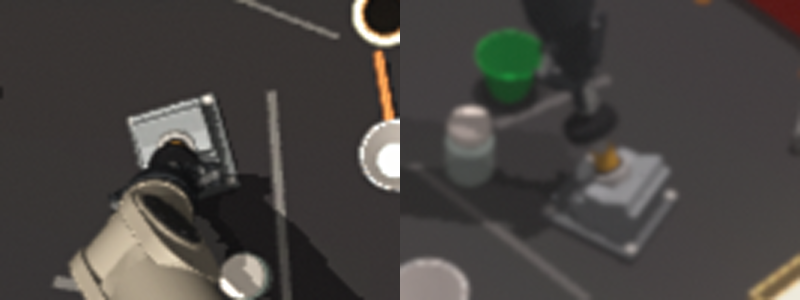

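```bash
python3 - <<'E'
from head import *
from rig import ctrl
old=dict(np.load("scene5.npz")); new=ctrl.capture("scene")
w0,w1=cloud(old),cloud(new)
m0=sel(w0,(.445,.24),.06,.1,.2)&(old["pixels"].max(2)<60)
H=np.array([.444,.243,.1375])
v,u=np.where(m0); print(u.min(),u.max(),v.min(),v.max())
for vv in range(v.min(),v.max()+6,2):
    r=[]
    for uu in range(u.min(),u.max()+1,4):
        a=(w0[vv,uu]-H)@n*1000; b=(w1[vv,uu]-H)@n*1000; r.append(f"{a:5.0f}/{b:4.0f}")
    print(vv,*r)
E
```

```text
294 312 124 138
124   -71/ -72   -78/  30   -82/  29    -1/  -1   -97/ -97
126   -73/ -75   -83/  23     1/  18     0/  -0     1/  -1
128   -75/ -73    -1/   2    -2/   1   nan/  -0    -3/  -3
130   -79/ -77     0/  -2     1/   2     2/  -2    -5/  -4
132     1/  -1    -1/   1     2/  -2    -0/  -3   -11/ -10
134   -85/ -87    -0/  -1    -2/  -3   -10/  -8  -114/-114
136   -84/ -88    -8/  -6    -7/  -8   -11/ -17  -111/-116
138   -90/ -92   -98/ -95  -106/-101   -33/ -35   -45/ -45
140   -95/ -95   -99/-101  -104/-102   -41/ -42   -52/ -50
142   -95/ -99  -106/-101   -93/ -97   -47/ -47   -53/ -55
```

```bash
python3 - <<'E'
from head import *
from rig import ctrl
H=np.array([.444,.243,.1375])
s=ctrl.state(); R0=np.array(s["ee_rot"])
old=dict(np.load("scene5.npz")); w0=cloud(old)
new=ctrl.capture("scene"); w1=cloud(new)
ch=np.abs(new["depth"]-old["depth"])>.012
P=w1[ch&sel(w1,(.42,.23),.09,.1,.26)]
t=(P-s["tcp_pos"])@R0; print("finger pts in tool frame: n",len(P)); o=np.argsort(-t[:,2])[:14]
print(np.c_[t[o],(P[o]-H)@n,(P[o]-H)@ex,(P[o]-H)@ey].round(4))
m0=sel(w0,(.445,.24),.06,.1,.2)&(old["pixels"].max(2)<60); Q=w0[m0]; print("head in tool frame min/max",((Q-s["tcp_pos"])@R0).min(0).round(3),((Q-s["tcp_pos"])@R0).max(0).round(3))
P=np.load("head_top.npy"); print("top",((P-s["tcp_pos"])@R0).min(0).round(3),((P-s["tcp_pos"])@R0).max(0).round(3))
E
```

```text
finger pts in tool frame: n 463
[[ 0.0126 -0.0041  0.0097  0.0007  0.0157 -0.0049]
 [-0.0014  0.0032  0.002   0.0107  0.0032  0.0024]
 [-0.0038  0.0056  0.0006  0.0125  0.0011  0.0048]
 [ 0.0099 -0.0065 -0.0009  0.0117  0.0148 -0.0073]
 [ 0.0053  0.0064 -0.0014  0.0129  0.0104  0.0056]
 [ 0.0104  0.0075 -0.003   0.0136  0.0157  0.0067]
 [ 0.0127  0.0037 -0.0048  0.0149  0.0182  0.0029]
 [ 0.0106 -0.0069 -0.005   0.0155  0.0163 -0.0077]
 [ 0.0102  0.0058 -0.0059  0.0165  0.016   0.0049]
 [ 0.0083  0.0087 -0.0078  0.0187  0.0145  0.0078]
 [ 0.0016  0.0108 -0.0084  0.0205  0.008   0.0099]
 [ 0.0134  0.0032 -0.0087  0.0187  0.0196  0.0024]
 [-0.005   0.013  -0.0091  0.0223  0.0016  0.0122]
 [ 0.0085 -0.0058 -0.0097  0.0206  0.015  -0.0066]]
head in tool frame min/max [-0.031 -0.03   0.004] [0.032 0.033 0.033]
top [-0.034 -0.031  0.004] [0.028 0.031 0.025]
```

The head hasn't moved, and the shut fingertips reach less far than I assumed (about 10 mm ahead of the TCP). I'll keep going in small steps.

Request:
arm_command --moves '[[[0.0003,0,0.0015,0,0,0,1],[0.0003,0,0.0015,0,0,0,1]]]'

```text
time: 22.03
tcp_pos: [0.4427, 0.2434, 0.1493]
ee_rot: [[0.894, 0.309, 0.326], [0.291, -0.951, 0.105], [0.342, 0.001, -0.94]]
ft_force: [0.2, -0.8, 0.4]
grip_width: 0.0002
grasp_force: 0.0
```

Request:
arm_command --moves '[[[0.0003,0,0.0015,0,0,0,1],[0.0003,0,0.0015,0,0,0,1]]]'

```text
time: 22.2
tcp_pos: [0.4434, 0.2436, 0.1479]
ee_rot: [[0.894, 0.309, 0.326], [0.291, -0.951, 0.105], [0.342, 0.001, -0.94]]
ft_force: [0.2, -0.4, 0.9]
grip_width: 0.0003
grasp_force: 0.0
```

Request:
arm_command --moves '[[[0.0003,0,0.0015,0,0,0,1],[0.0003,0,0.0015,0,0,0,1]]]'

```text
time: 22.37
tcp_pos: [0.4442, 0.2439, 0.1466]
ee_rot: [[0.894, 0.309, 0.326], [0.291, -0.951, 0.105], [0.342, 0.001, -0.94]]
ft_force: [-0.2, -0.1, 0.4]
grip_width: -0.0002
grasp_force: 0.0
```

```bash
python3 st.py
```

```text
t 22.37 q [-0.3    0.072 -0.379  2.219  0.288  0.545 -2.154] p [0.4442 0.2439 0.1466] F [-0.2 -0.1  0.4] M [-0.12  0.29 -0.04] w -0.0002 0.0
[[0.894, 0.309, 0.326], [0.291, -0.951, 0.105], [0.342, 0.001, -0.94]]
tip axial -0.014 lateral ex 0.0012 ey -0.0008 Fn 0.44
axis in tool (per -n) [ 1.734e-01 -5.000e-04  9.848e-01] lateral fix shift [-0.0011  0.0008  0.0002]
```

```bash
python3 - <<'E'
from head import *
from rig import ctrl
H=np.array([.444,.243,.1375])
new=ctrl.capture("scene"); w=cloud(new)
for vv in range(112,142,2):
    print(vv,*[f"{(w[vv,uu]-H)@n*1000:5.0f}" for uu in range(286,318,2)], new["pixels"][vv,286:318:4].max(1))
x=new["pixels"][95:165,255:350,::-1]
cv2.imwrite("pics/p7.png",cv2.resize(x,(760,560),interpolation=cv2.INTER_CUBIC))
E
```

```text
112    -2   105   102    88    92    84    81    80    65    59    51   -75   -82   -90   -88   -92 [100  73  34  35  38  52  66  67]
114   100    99    97    91    74    72    73    74    57    53   -75   -79   -84   -87   -91   -94 [81 68 47 34 38 68 69 67]
116    96    95    95    90    85    61    53    62    52    48   -79   -85   -87   -90   -93   -97 [62 51 43 35 39 91 77 66]
118   -49    87    88    83    78    72    63    54    51    37   -80   -86   -90   -97   -97  -100 [49 39 44 39 58 89 71 66]
120   -52   -56    67    63    71    63    55    45    41    34   -85   -90   -89   -96   -99  -103 [53 52 46 42 74 69 66 67]
122   -54   -55   -62   -64   -69   -72    38    37    32    26   -89   -95   -95   -97  -102  -109 [56 84 88 45 82 72 66 67]
124   -57   -62   -64   -70   -72   -71    32    33    23    21     1     0   -97  -102  -102  -109 [82 96 78 44 74 74 63 66]
126   -59   -64   -65   -71   -73   -79    24    20    18    16     1     0     0  -107  -111  -109 [94 72 68 46 64 63 51 67]
128   -63   -66   -68   -72   -76   -80     1    10    11     7     1     0    -1  -104  -109  -113 [73 68 65 36 56 45 42 67]
130   -67   -67   -75   -77   -80     1     1     1     1     0     2    -3    -5  -109  -113  -114 [68 67 55 31 36 43 41 66]
132   -69   -73   -76   -78    -0     1    -0     2     2     2    -3    -7   -13  -113  -115  -116 [67 68 49 34 42 41 44 67]
134   -72   -75   -78   -80   -87    -0     1    -2    -2    -4    -9   -15  -109  -114  -118  -120 [61 63 51 38 38 38 61 67]
136   -73   -78   -85   -82   -85    -9    -5    -4    -9   -11   -13  -109  -113  -116  -120  -123 [58 58 56 34 35 57 70 67]
138   -74   -83   -83   -85   -90   -93   -96   -18  -104   -31   -33   -40   -45  -119  -121  -124 [58 58 60 52 56 78 87 81]
140   -82   -79   -85   -91   -96   -93  -100  -102  -106   -47   -44   -47   -50   -78   -78   -84 [ 58  58  58  68  78  83 122 140]
```

View pics/p7.png

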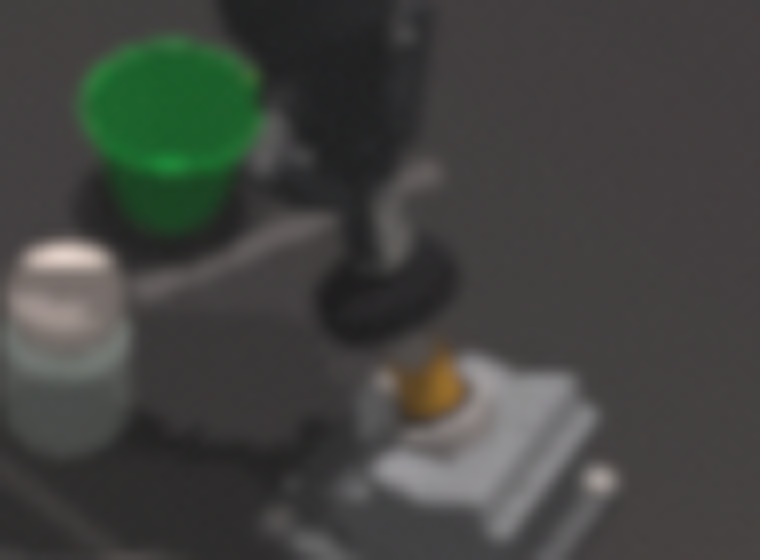

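The picture shows the fingers above the middle of the head at (390,260), close but not touching. I'll continue in small steps.

Request:
arm_command --moves '[[[0.0003,0,0.0015,0,0,0,1],[0.0003,0,0.0015,0,0,0,1]]]'

```text
time: 22.58
tcp_pos: [0.445, 0.2441, 0.1454]
ee_rot: [[0.893, 0.309, 0.326], [0.291, -0.951, 0.105], [0.342, 0.001, -0.94]]
ft_force: [-0.1, 0.2, -0.1]
grip_width: -0.0
grasp_force: 0.0
```

Request:
arm_command --moves '[[[0.0003,0,0.0015,0,0,0,1],[0.0003,0,0.0015,0,0,0,1]]]'

```text
time: 22.75
tcp_pos: [0.4457, 0.2444, 0.1441]
ee_rot: [[0.894, 0.309, 0.326], [0.291, -0.951, 0.105], [0.342, 0.001, -0.94]]
ft_force: [-0.2, -0.2, 0.3]
grip_width: -0.0
grasp_force: 0.0
```

Request:
arm_command --moves '[[[0.0003,0,0.0015,0,0,0,1],[0.0003,0,0.0015,0,0,0,1]]]'

```text
time: 22.92
tcp_pos: [0.4465, 0.2446, 0.1428]
ee_rot: [[0.894, 0.309, 0.326], [0.291, -0.951, 0.105], [0.342, 0.001, -0.94]]
ft_force: [0.6, 0.6, -0.6]
grip_width: 0.0003
grasp_force: 0.0
```

```bash
cat >> st.py <<'E'
new=ctrl.capture("scene"); w=cloud(new); q=w[126:134,292:314].reshape(-1,3); a=(q-H)@n*1000; print("head axial mm (scene)",np.round(np.median(a[np.abs(a)<30]),1)); q=w[130:136,296:306].reshape(-1,3); print(np.round(np.median((q-H)@n*1000),1))
E
python3 st.py
```

```text
t 22.92 q [-0.301  0.083 -0.378  2.218  0.299  0.537 -2.163] p [0.4465 0.2446 0.1428] F [ 0.6  0.6 -0.6] M [-0.11  0.33 -0.03] w 0.0003 0.0
[[0.894, 0.309, 0.326], [0.291, -0.951, 0.105], [0.342, 0.001, -0.94]]
tip axial -0.0185 lateral ex 0.0013 ey -0.0008 Fn -0.87
axis in tool (per -n) [ 1.733e-01 -5.000e-04  9.848e-01] lateral fix shift [-0.0013  0.0008  0.0002]
head axial mm (scene) 0.1
-1.1
```

```bash
python3 - <<'E'
from head import *
from rig import ctrl
H=np.array([.444,.243,.1375])
s=ctrl.state(); R0=np.array(s["ee_rot"]); tc=np.array(s["tcp_pos"])
for c in ("wrist","scene"):
    p=ctrl.capture(c); w=cloud(p); t=(w-tc)@R0; a=(w-H)@n; x=(w-H)@ex; y=(w-H)@ey
    T=np.array(p["world_from_camera"]); print(c,"cam in tool",((T[:3,3]-tc)@R0).round(3))
    near=(np.hypot(x,y)<.035)&(np.abs(a)<.05)
    print("pts",near.sum())
    # map axial by (ex,ey) cells
    for xx in np.arange(-.032,.033,.008):
        r=[]
        for yy in np.arange(-.032,.033,.008):
            m=near&(np.abs(x-xx)<.004)&(np.abs(y-yy)<.004); r.append(f"{np.median(a[m])*1000:5.0f}({m.sum():3d})" if m.sum() else "    -     ")
        print(f"{xx:6.3f}",*r)
E
```

```text
wrist cam in tool [ 0.082 -0.001 -0.144]
pts 8678
-0.032     -          -          -          -          -          -          -          -          -     
-0.024     -          1(  4)     -          -          -          -          1(  1)     -          -     
-0.016     1( 17)     2( 98)     -          -          -          -          2( 40)     2( 50)     -     
-0.008     1( 72)     2(134)     2( 12)     -          -          -          2( 83)     2(114)     -     
 0.000     1( 98)     2(150)     2( 43)     -         43( 36)     -          2(111)     2(141)    -1(  6)
 0.008     1(112)     2(159)     2(120)     2( 37)    42(131)     2( 83)     2(157)     2(162)     -     
 0.016    -1( 71)     2(223)    15(398)    13(463)    15(562)    18(553)     2(225)     0(155)     -     
 0.024     -         -1(234)     2(421)    35(701)    32(780)    37(503)     1(358)    47( 59)     -     
 0.032     -          -         -4( 93)    -3(253)    -3(277)    -4(178)     -          -          -     
scene cam in tool [ 0.719  0.893 -0.79 ]
pts 277
-0.032     -          -          -          -  
[... 201 characters left out ...]
        -         -0(  3)    -0(  2)    -0(  3)    -3(  5)     -     
-0.008     -          -          -          -        -23(  2)   -46(  5)     0(  3)    -1(  2)    -7(  4)
 0.000     0(  1)     -        -48(  1)    46(  1)   -43(  1)   -34( 13)     2(  3)    -1(  5)    -6(  7)
 0.008    -1(  1)    -0(  2)    -0(  1)   -45(  3)   -39(  6)     1( 22)    23(  7)    -2(  7)    -8(  5)
 0.016     -          1(  1)     2(  6)     3(  5)     4( 12)    17( 20)     8( 10)    -5( 11)   -12(  1)
 0.024     -         22(  2)    -1(  4)    17(  6)    28( 15)    38( 11)    -3( 12)   -10(  6)     -     
 0.032     -          -         -4(  2)     0(  8)    -4(  7)    -9( 10)    -3(  3)     -          -
```

```bash
python3 - <<'E'
from head import *
from rig import ctrl
H=np.array([.444,.243,.1375])
s=ctrl.state(); R0=np.array(s["ee_rot"]); tc=np.array(s["tcp_pos"])
p=ctrl.capture("wrist"); w=cloud(p); t=(w-tc)@R0; a=(w-H)@n
for yc in (-.008,0,.008):
    m=(np.abs(t[...,1]-yc)<.0015)&(np.abs(t[...,0])<.06)&(np.abs(t[...,2])<.08)
    v,u=np.where(m)
    uu=int(np.median(u)); print("col",uu)
    for vv in range(v.min(),384,4):
        q=t[vv,uu]; print(vv,(q*1000).round(0),"ax",np.round(a[vv,uu]*1000,0),end=" | ")
    print()
E
```

```text
col 242
166 [ 30. -14.  86.] ax -87.0 | 170 [ 28. -13.  78.] ax -79.0 | 174 [ 27. -13.  71.] ax -71.0 | 178 [ 24. -13.  71.] ax -71.0 | 182 [ 21. -13.  70.] ax -69.0 | 186 [ 18. -13.  69.] ax -68.0 | 190 [ 15. -13.  69.] ax -67.0 | 194 [ 14. -13.  63.] ax -61.0 | 198 [ 13. -13.  56.] ax -54.0 | 202 [ 27. -10.   9.] ax -10.0 | 206 [ 26. -10.   3.] ax -5.0 | 210 [ 25. -10.  -1.] ax -1.0 | 214 [ 24. -10.  -2.] ax 1.0 | 218 [ 21. -10.  -2.] ax 2.0 | 222 [ 19. -10.  -3.] ax 3.0 | 226 [ 17. -10.  -2.] ax 2.0 | 230 [ 14. -10.  -1.] ax 2.0 | 234 [ 11. -10.  -1.] ax 2.0 | 238 [  9. -10.  -1.] ax 2.0 | 242 [  6. -10.   1.] ax 2.0 | 246 [  3. -10.   0.] ax 3.0 | 250 [  8.  -9. -12.] ax 13.0 | 254 [  7.  -9. -15.] ax 17.0 | 258 [  8.  -9. -20.] ax 21.0 | 262 [  7.  -9. -22.] ax 23.0 | 266 [  8.  -9. -27.] ax 29.0 | 270 [  8.  -8. -31.] ax 32.0 | 274 [ 12.  -8. -40.] ax 41.0 | 278 [ 14.  -7. -46.] ax 46.0 | 282 [ 13.  -7. -47.] ax 48.0 | 286 [ 12.  -7. -48.] ax 49.0 | 290 [ 12.  -7. -50.] ax 51.0 | 294 [ 12.  -7. -53.] ax 53.0 | 298 [ 12.  -7. -55.] ax 55.0 | 302 [ 12.  -7. -58.] ax 58.0 | 306 [ 
[... 3254 characters left out ...]
7. -55.] ax 55.0 | 299 [ 12.   7. -56.] ax 56.0 | 303 [ 13.   6. -59.] ax 59.0 | 307 [ 12.   6. -60.] ax 60.0 | 311 [ 18.   6. -69.] ax 68.0 | 315 [ 17.   5. -70.] ax 69.0 | 319 [ 17.   5. -71.] ax 70.0 | 323 [ 17.   5. -73.] ax 72.0 | 327 [ 18.   5. -76.] ax 75.0 | 331 [ 18.   5. -77.] ax 76.0 | 335 [ 18.   5. -78.] ax 77.0 | 339 [ 17.   5. -79.] ax 78.0 | 343 [ 17.   5. -81.] ax 80.0 | 347 [ 19.   4. -84.] ax 82.0 | 351 [ 17.   4. -84.] ax 83.0 | 355 [ 17.   4. -84.] ax 84.0 | 359 [ 17.   4. -86.] ax 85.0 | 363 [ 17.   4. -87.] ax 86.0 | 367 [ 15.   4. -87.] ax 86.0 | 371 [ 13.   4. -86.] ax 86.0 | 375 [ 13.   4. -87.] ax 87.0 | 379 [ 12.   4. -87.] ax 87.0 | 383 [ 11.   4. -88.] ax 88.0 |
```

The wrist depth shows the fingertip edge about 5 mm behind the reported TCP, with the head still 6–7 mm away. I'll continue by touch.

Request:
arm_command --moves '[[[0.0003,0,0.0015,0,0,0,1],[0.0005,0,0.003,0,0,0,1],[0.0005,0,0.003,0,0,0,1]]]'

```text
time: 23.37
tcp_pos: [0.4481, 0.2453, 0.1405]
ee_rot: [[0.893, 0.309, 0.326], [0.291, -0.951, 0.106], [0.343, 0.001, -0.939]]
ft_force: [-1.7, -0.7, 3.2]
grip_width: -0.0001
grasp_force: 1.8
```

Request:
arm_command --moves '[[[0.0003,0,0.0015,0,0,0,1],[0.0003,0,0.0015,0,0,0,1]]]'

```text
time: 23.53
tcp_pos: [0.4489, 0.2455, 0.1391]
ee_rot: [[0.893, 0.309, 0.326], [0.291, -0.951, 0.106], [0.343, 0.001, -0.939]]
ft_force: [-1.7, 0.7, 3.4]
grip_width: 0.0
grasp_force: 2.0
```

Request:
arm_command --moves '[[[0.0003,0,0.0015,0,0,0,1],[0.0003,0,0.0015,0,0,0,1]]]'

```text
time: 23.7
tcp_pos: [0.4496, 0.2458, 0.1378]
ee_rot: [[0.893, 0.309, 0.326], [0.291, -0.951, 0.106], [0.343, 0.0, -0.939]]
ft_force: [-1.5, -1.1, 3.8]
grip_width: 0.0003
grasp_force: 2.2
```

Request:
arm_command --moves '[[[0.0003,0,0.0015,0,0,0,1],[0.0003,0,0.0015,0,0,0,1]]]'

```text
time: 23.87
tcp_pos: [0.4503, 0.246, 0.1364]
ee_rot: [[0.893, 0.309, 0.326], [0.291, -0.951, 0.106], [0.343, 0.0, -0.939]]
ft_force: [-0.8, -0.6, 4.1]
grip_width: -0.0002
grasp_force: 2.4
```

```bash
python3 st.py
```

```text
t 23.87 q [-0.305  0.1   -0.374  2.217  0.319  0.523 -2.18 ] p [0.4503 0.246  0.1364] F [-0.8 -0.6  4.1] M [-0.17  0.36 -0.04] w -0.0002 2.4
[[0.893, 0.309, 0.326], [0.291, -0.951, 0.106], [0.343, 0.0, -0.939]]
tip axial -0.0261 lateral ex 0.0017 ey -0.0009 Fn 4.04
axis in tool (per -n) [ 1.728e-01 -3.000e-04  9.849e-01] lateral fix shift [-0.0016  0.0009  0.0003]
head axial mm (scene) -5.3
-5.6
```

Contact: the head has moved about 5 mm at 4 N. I'll press on.

Request:
arm_command --moves '[[[0.0003,0,0.002,0,0,0,1],[0.0007,0,0.004,0,0,0,1],[0.001,0,0.006,0,0,0,1],[0.0014,0,0.008,0,0,0,1],[0.0017,0,0.01,0,0,0,1],[0.0021,0,0.012,0,0,0,1],[0.0024,0,0.014,0,0,0,1],[0.0024,0,0.014,0,0,0,1]]]'

```text
time: 24.58
tcp_pos: [0.4571, 0.2481, 0.1242]
ee_rot: [[0.893, 0.309, 0.326], [0.291, -0.951, 0.105], [0.343, 0.001, -0.939]]
ft_force: [-2.7, -1.9, 7.1]
grip_width: -0.0001
grasp_force: 4.2
```

```bash
python3 st.py
```

```text
t 24.58 q [-0.313  0.133 -0.365  2.215  0.355  0.498 -2.21 ] p [0.4571 0.2481 0.1242] F [-2.7 -1.9  7.1] M [-0.3   0.43 -0.03] w -0.0001 4.2
[[0.893, 0.309, 0.326], [0.291, -0.951, 0.105], [0.343, 0.001, -0.939]]
tip axial -0.0402 lateral ex 0.0017 ey -0.0008 Fn 7.72
axis in tool (per -n) [ 1.727e-01 -6.000e-04  9.849e-01] lateral fix shift [-0.0017  0.0008  0.0003]
head axial mm (scene) -4.3
-19.8
```

Request:
arm_command --moves '[[[0.0002,0,0.001,0,0,0,1],[0.0002,0,0.001,0,0,0,1]]]'

```text
time: 24.8
tcp_pos: [0.4575, 0.2483, 0.1235]
ee_rot: [[0.893, 0.309, 0.326], [0.291, -0.951, 0.105], [0.343, 0.001, -0.939]]
ft_force: [-3.4, -2.6, 8.6]
grip_width: -0.0002
grasp_force: 4.5
```

Request:
arm_command --moves '[[[0.0002,0,0.001,0,0,0,1],[0.0002,0,0.001,0,0,0,1]]]'

```text
time: 24.97
tcp_pos: [0.458, 0.2484, 0.1227]
ee_rot: [[0.893, 0.309, 0.326], [0.291, -0.951, 0.105], [0.343, 0.001, -0.939]]
ft_force: [-3.6, -1.9, 8.7]
grip_width: 0.0003
grasp_force: 4.6
```

Request:
arm_command --moves '[[[0.0002,0,0.001,0,0,0,1],[0.0002,0,0.001,0,0,0,1]]]'

```text
time: 25.13
tcp_pos: [0.4585, 0.2485, 0.1218]
ee_rot: [[0.893, 0.309, 0.326], [0.291, -0.951, 0.105], [0.343, 0.001, -0.939]]
ft_force: [-4.1, -2.6, 7.5]
grip_width: 0.0001
grasp_force: 4.8
```

Request:
arm_command --moves '[[[0.0002,0,0.001,0,0,0,1],[0.0002,0,0.001,0,0,0,1]]]'

```text
time: 25.3
tcp_pos: [0.459, 0.2487, 0.121]
ee_rot: [[0.893, 0.309, 0.326], [0.291, -0.951, 0.105], [0.343, 0.001, -0.939]]
ft_force: [-3.9, -1.8, 8.3]
grip_width: -0.0002
grasp_force: 4.9
```

Request:
arm_command --moves '[[[0.0002,0,0.001,0,0,0,1],[0.0002,0,0.001,0,0,0,1]]]'

```text
time: 25.47
tcp_pos: [0.4594, 0.2488, 0.1203]
ee_rot: [[0.893, 0.309, 0.326], [0.291, -0.951, 0.105], [0.343, 0.001, -0.939]]
ft_force: [-5.7, -3.3, 12.7]
grip_width: -0.0001
grasp_force: 7.1
```

Request:
arm_command --moves '[[[0.0001,0,0.0006,0,0,0,1],[0.0001,0,0.0006,0,0,0,1]]]'

```text
time: 25.63
tcp_pos: [0.4597, 0.2489, 0.12]
ee_rot: [[0.893, 0.309, 0.327], [0.291, -0.951, 0.105], [0.343, 0.001, -0.939]]
ft_force: [-8.4, -5.1, 14.1]
grip_width: 0.0001
grasp_force: 8.3
```

It's on the stop at about 17 N. Holding there.

Request:
arm_command --moves '[[[0,0,0,0,0,0,1],[0,0,0,0,0,0,1],[0,0,0,0,0,0,1],[0,0,0,0,0,0,1],[0,0,0,0,0,0,1],[0,0,0,0,0,0,1],[0,0,0,0,0,0,1],[0,0,0,0,0,0,1]]]'

```text
time: 26.3
tcp_pos: [0.4596, 0.2489, 0.1201]
ee_rot: [[0.893, 0.309, 0.327], [0.291, -0.951, 0.105], [0.343, 0.001, -0.939]]
ft_force: [-7.8, -3.3, 12.9]
grip_width: 0.0004
grasp_force: 8.1
```

Request:
arm_command --moves '[[[0,0,0,0,0,0,1],[0,0,0,0,0,0,1],[0,0,0,0,0,0,1],[0,0,0,0,0,0,1],[0,0,0,0,0,0,1],[0,0,0,0,0,0,1],[0,0,0,0,0,0,1],[0,0,0,0,0,0,1]]]'

```text
time: 26.97
tcp_pos: [0.4596, 0.2489, 0.12]
ee_rot: [[0.893, 0.309, 0.327], [0.291, -0.951, 0.105], [0.343, 0.001, -0.939]]
ft_force: [-7.3, -3.8, 14.6]
grip_width: 0.0001
grasp_force: 8.1
```

```bash
python3 st.py
```

```text
t 26.97 q [-0.317  0.144 -0.361  2.214  0.369  0.49  -2.223] p [0.4596 0.2489 0.12  ] F [-7.3 -3.8 14.6] M [-0.46  0.77 -0.08] w 0.0001 8.1
[[0.893, 0.309, 0.327], [0.291, -0.951, 0.105], [0.343, 0.001, -0.939]]
tip axial -0.0451 lateral ex 0.0019 ey -0.0007 Fn 16.68
axis in tool (per -n) [ 0.1726 -0.0012  0.985 ] lateral fix shift [-0.0019  0.0007  0.0003]
head axial mm (scene) -1.8
-23.9
```

Held for over 1.3 s, and vision gives 24 mm of travel. Now I'll let it rise and retract along the axis.

Request:
arm_command --moves '[[[-0.0007,0,-0.004,0,0,0,1],[-0.0017,0,-0.01,0,0,0,1],[-0.0028,0,-0.016,0,0,0,1],[-0.004,0,-0.023,0,0,0,1],[-0.006,0,-0.034,0,0,0,1],[-0.01,0,-0.055,0,0,0,1],[-0.015,0,-0.085,0,0,0,1],[-0.02,0,-0.12,0,0,0,1]]]'

```text
time: 27.68
tcp_pos: [0.4009, 0.2295, 0.2239]
ee_rot: [[0.895, 0.309, 0.322], [0.291, -0.951, 0.104], [0.338, 0.001, -0.941]]
ft_force: [1.0, -0.4, 0.6]
grip_width: -0.0001
grasp_force: 0.0
```

Request:
arm_command --moves '[[[0,0,-0.03,0,0,0,1],[0,0,-0.05,0,0,0,1],[0,0,-0.05,0,0,0,1],[0,0,-0.05,0,0,0,1]]]'

```text
time: 28.02
tcp_pos: [0.3865, 0.2253, 0.2727]
ee_rot: [[0.893, 0.309, 0.328], [0.29, -0.951, 0.106], [0.344, 0.0, -0.939]]
ft_force: [0.3, -0.0, -0.4]
grip_width: -0.0001
grasp_force: 0.0
```

```bash
python3 st.py; python3 - <<'E'
from h import *
from rig import ctrl
for c in ("top","scene"):
    new=ctrl.capture(c); old=dict(np.load(f"{c}0.npz")); w,w0=cloud(new),cloud(old)
    for q in ("scoop","tape","sandblock","jar","brush","panel","knob0"):
        print(c,q,[(np.round(d["point"]).astype(int).tolist(),round(d["conf"],2)) for d in ctrl.look_for(c,q)[:3]])
    hsv=cv2.cvtColor(new["pixels"],cv2.COLOR_RGB2HSV)
    P=w[sel(w,(.473,-.018),.06,.055,.075)&(hsv[...,1]<90)]
    if len(P)>10: print("rim",circ(P),P[:,2].min(),P[:,2].max())
    b=(hsv[...,0]>5)&(hsv[...,0]<25)&(hsv[...,1]>80)&sel(w,(.5725,-.251),.08,.055,.1); nn,_,st,_=cv2.connectedComponentsWithStats(b.astype(np.uint8)); print("knob area",b.sum(),[int(x) for x in st[1:,4]])
E
```

```text
t 28.02 q [-0.292 -0.213 -0.367  2.157  0.057  0.854 -1.951] p [0.3865 0.2253 0.2727] F [ 0.3 -0.  -0.4] M [-0.09  0.37 -0.04] w -0.0001 0.0
[[0.893, 0.309, 0.328], [0.29, -0.951, 0.106], [0.344, 0.0, -0.939]]
tip axial 0.1255 lateral ex 0.0118 ey -0.0009 Fn -0.54
axis in tool (per -n) [ 1.711e-01 -4.000e-04  9.852e-01] lateral fix shift [-0.0116  0.0009  0.002 ]
head axial mm (scene) -0.0
-0.1
top scoop [([257, 200], 0.79), ([379, 270], 0.77)]
top tape [([258, 155], 0.76)]
top sandblock [([301, 236], 0.88)]
top jar [([214, 244], 0.58)]
top brush [([376, 163], 0.55), ([300, 240], 0.53), ([215, 243], 0.47)]
top panel [([323, 174], 0.7), ([250, 123], 0.59)]
top knob0 [([192, 199], 0.57)]
rim (array([ 0.47544933, -0.02057788]), np.float64(0.04213163340262205)) 0.055402661322915936 0.06690639037728796
knob area 202 [34, 69, 33, 33, 33]
scene scoop [([92, 210], 0.87), ([279, 108], 0.77), ([226, 236], 0.68)]
scene tape [([291, 230], 0.74)]
scene sandblock [([191, 190], 0.56), ([220, 233], 0.31)]
scene jar [([263, 139], 0.85)]
scene brush [([157, 318], 0.86)]
scene panel [([319, 258], 0.85)]
scene knob0 [([215, 228], 0.61), ([219, 234], 0.55), ([228, 238], 0.52)]
rim (array([ 0.47884051, -0.02150865]), np.float64(0.0422880353399031)) 0.05512555449299761 0.07142906414153272
knob area 323 [57, 169, 46, 51]
```

The plunger is back up, all six knobs are in the bowl (areas 34+69+33+33+33), the scoop stands upright, and nothing else has moved. Handing in.

```bash
python3 -c "
from rig import ctrl;print(ctrl.finish_job())"
```

```text
the job is handed in; nothing more can be done
None
```

The job is handed in: all six knobs are in the tumbler's bowl, the empty scoop stands upright on the bench, and the plunger was held on its stop for about 1.3 s at about 17 N and came back up.

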